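# Set the indexed length stop on the crosscut fence

### The job

Lower the foot of the length stop into the loading window of the crosscut fence and slide it along the channel towards the saw kerf, pressing only lightly, until its foot drops into the hidden index notch in the channel floor; stop there and let go, with the stop sitting flat on the fence. Then push the pine block flush against the fence and gently along it until its end butts against the stop, ready for sawing. Leave the other things on the bench where they are.

Things in the scene. Friction and masses are not known exactly. Their poses are not given: they have to be found in the camera images.
- jig: Crosscut jig fixed to the bench: plywood base 18 mm thick with an aluminium fence 60 mm wide and 44 mm high on it. Origin: underside of the base, on the fence's centre line, at the saw kerf (3 mm cut through the fence). x points across the fence, away from the robot, y along it, z up. The long, slotted fence runs from the kerf to y = -175 mm, a short plain one to y = +95 mm; the block's side is -x.
- loading_window (a point): Centre of the loading window, at the height of the fence's top (62 mm above the bench), axes as the jig's, 141 mm from the kerf: an opening 42 mm across by 46 mm along the fence, where the stop's foot goes straight down to the channel floor 33 mm below. At its kerf side (+y) the slot begins, 8.5 mm wide, with 45-degree lead-ins 7 mm long.
- fence_top (a point): Point on the fence's top over the slot, 60 mm from the kerf. Below 16 mm lips runs a channel 42 mm wide and 17 mm high; its floor is hard and level. Hidden in the floor under the lips is one index notch, not listed: 20 mm long with steep walls, its centre anywhere from 55 to 95 mm from the kerf (46 to 86 mm from the window's centre). In it the stop drops by 6 mm.
- block_bed (a point): Point on the top of the base (18 mm above the bench) at the kerf, 22.5 mm in front of the fence's face (the face is at x = -30 mm in the jig's frame): the centre line of the block's underside when the block is flush against the fence. The base reaches 68 mm in front of the fence, from 105 mm before (-y) to 95 mm past the kerf.
- length_stop: Loose length stop, about 250 g, 92 x 30 x 83 mm. Origin: on the underside of its aluminium bridge, over the foot; it starts upright on the bench, origin 39 mm up. In the fence its axes must be the jig's. Riding on the channel floor its origin is 6 mm above the fence's top; seated in the notch the bridge lies flat on the fence's top (origin at that height) and the foot cannot slide.
- stop_tab (a point): Centre of the stop's black grip tab, 27 mm above the stop's origin: 36 mm (x) by 18 mm (y) by 34 mm high, standing on the 10 mm bridge; grip it across y, from above.
- stop_foot (a point): Underside of the stop's steel T-foot, 39 mm below the stop's origin. The foot is 38 mm (x) by 26 mm (y) by 13 mm high with two pads 16 mm long (y) under it; above it the stem, 6 mm (x) by 26 mm (y), runs in the slot.
- stop_face (a point): Centre of the +y face of the stop's arm, which the block must butt against: at x = -51.5, y = +10 mm from the stop's origin. The arm is 20 mm wide (y), x from -70 to -33 mm, and hangs down in front of the fence as deep as the foot.
- block: Loose pine offcut to be sawn, 45 mm (x) by 110 mm (y) by 35 mm high, about 80 g, lying on the jig's base in front of the fence, 7 to 18 mm off it, near the kerf. Origin: centre of its underside. Its axes are roughly the jig's.
- block_end (a point): Centre of the block's -y end face (55 mm from the block's centre, 17.5 mm above its underside): the end that must butt against the stop.
- sanding_block: Bystander: wooden sanding block, 62 x 113 x 31 mm, on the bench in front of the jig; origin at the centre of its underside.
- shellac_jar: Bystander: amber glass jar with a metal lid, 67 mm across, 108 mm high, on the bench behind the fence; origin at the centre of its underside.
- marking_gauge: Bystander: wooden marking gauge, 58 x 200 x 66 mm, on the bench to the left of the jig; origin at the centre of its underside.

How it is judged:
By the outcome, as a careful person would: the job done as asked, in the order asked, and still so for the second after the job is handed in, with the robot touching nothing.
It also fails if it takes over 64 s, if anything falls off the work surface, if the arm or the gripper's body presses on something with over 40 N, if the wrist force passes 120 N, or if a joint passes its speed limit or range.

### The arm

A 6-joint arm with a two-finger parallel gripper is mounted at the origin on a cart in front of the work surface, level with it; the furniture and walls round the work are solid. World frame = base frame: x ahead of the robot, y to its left, z up, the work surface at z = 0. Lengths are in m, angles in rad, forces in N, time in s.
With the tool pointing down it reaches from about 0.375 to 0.9 m from the base axis. Payload 3.1 kg.
Tool frame: the origin (TCP) lies on the centre line of the jaws, within the pads' length; the fingertips stand robot.tip_reach ahead of it and the grasp point (between the pads) is the TCP (robot.tip_reach is the distance from the TCP to the fingertips, in m); z points along the fingers, y is the direction in which the jaws open and shut (so a half turn about z gives the same grasp; the last joint's range is limited). The gripper opens to 87 mm and grips with 3 to 60 N. Pads are 19 mm wide; open, the fingers measure 117 mm over their backs; the gripper's body (75 mm by 190 mm) begins 51 mm behind the grasp point.
Start: joints at [1.125, 0.527, 1.433, -0, 1.181, -0.178], TCP at [0.165, 0.603, 0.242] pointing down, gripper open.
Joint ranges: [-3.08, 3.08], [-0.75, 2.2], [0.22, 2.44], [-1.43, 4.57], [0, 2.65], [-2.85, 2.85]. Speed limits (rad/s): [2.79, 2.79, 3.14, 3.14, 3.14, 3.14].

### API

Orientations are given as a unit quaternion [x, y, z, w].
In Python, from rig import telemetry, viewer, robot gives the robot as it stands. The module is installed in compiled form; this text tells all that it offers.
- The arm moves only by the tool step_arm, never from a script. Its argument "targets" is a list of rows, each an object of numbers: "dx", "dy", "dz": the shift along the tool's x, y, z in m; "rx", "ry", "rz": the turn, a rotation vector about the tool's x, y, z in degrees. In form: [{"dx": .., "dy": .., "dz": .., "rx": .., "ry": .., "rz": ..}, ...]. A call has exactly 5 rows; each row is the pose to reach, as a shift and turn from the pose measured when the call began, along the tool's axes at that moment; what a row does not reach only later rows make up. A row lasts 1/8 s, in which the tool goes at most 62.5 mm and 10.7 degrees, less where a joint would pass 70% of its speed; a pose out of reach is approached as far as the arm can. A call with a gripper value outside its range is refused whole. "gripper" is the opening, from 0 (shut) to 1 (fully open), set as the call begins (left out, the last holds). The fingers move at their own pace and stop on an object; "force" is the grip in N (left out, the last holds). Time passes only in rows, so rows that repeat a pose let the fingers close, or fill a call up. It gives the time, the measured TCP pose, the force and the opening at its end, in the units of the state.
- telemetry.get_obs(): the state, without advancing time (a new reading comes with each control period).
- viewer.camera(name): name is "side" or "top"; returns a dict with "img" (480x640x3 uint8, blue, green, red), "depth" (480x640 float32, m along the optical axis (not along the pixel's ray), 0 where there is no reading), "K" (3x3 intrinsics, pixels), "R" (3x3) and "t" (3): a world point X has camera coordinates R X + t. Camera axes: x right, y down, z forward; pixel columns grow to the right and rows downward; lengths in m; the calibration is good to about 2 mm. A picture is of the moment at which its call begins.
- robot.hand_in(): hands the job in, once; it reports no verdict.
The state is a dict: "time": time; "q": joint angles; "joint_velocities": joint speeds; "joint_torque": joint torques, N m; "position": TCP position; "tool_rot": TCP orientation; "ft_force": force on the tool from outside, world axes, zero at the start; "moment": the same for the moment, N m; "grip_width": finger opening in m.
Only numpy, scipy, OpenCV 4.12 (cv2) and the standard library are available. Lean on these libraries where they do the work, as an engineer would, in place of code of your own. Each camera call takes 0.05 s, during which the arm holds its last target.

## Working session

There is one attempt and no reset: what is moved stays moved. The work goes in short steps, Python scripts to look and compute and a tool call to move; the robot and the scene stay as the last step left them, time stands still between calls to the robot, and variables do not carry over. Pictures are saved under pics/ and viewed, and the job is handed in when it is done.

Besides the shell and the picture viewer there is one more tool, called after "Call:" by a JSON object that holds its "api" and its "payload". step_arm: Moves the arm, as the interface text tells. Its arguments: {"type":"object","properties":{"targets":{"type":"array"},"gripper":{"type":"number"},"force":{"type":"number"}},"required":["targets"]}

```bash
mkdir -p pics; ls
python3 - <<'E'
from rig import telemetry, viewer, robot
import cv2, numpy as np
print(telemetry.get_obs()); print(robot.tip_reach)
for n in("top","side"):
    c=viewer.camera(n); cv2.imwrite(f"pics/{n}0.png",c["img"]); np.savez(f"pics/{n}0.npz",**c)
    print(n,c["K"],c["R"],c["t"])
E
```

```text
pics
{'time': 0.0, 'q': array([ 1.12454047e+00,  5.28465035e-01,  1.43391416e+00, -1.84203424e-06,
        1.18135454e+00, -1.78476007e-01]), 'joint_velocities': array([ 0.00207648, -0.00125231, -0.00063006, -0.0003299 ,  0.00112893,
       -0.00173004]), 'joint_torque': array([-1.24405702e-03, -4.40055907e+01, -1.76587254e+01,  6.31486997e-02,
        5.85576030e-02, -1.91385629e-04]), 'position': array([0.16502537, 0.6021066 , 0.24056849]), 'tool_rot': array([ 1.33489828e-01,  9.91049605e-01, -1.01899914e-03, -3.28178747e-04]), 'ft_force': array([ 0.54423596,  0.00656064, -0.67233659]), 'moment': array([ 0.02161278,  0.01240495, -0.01999147]), 'grip_width': 0.08692977436223832}
0.019
top [[497.50618469   0.         326.15990949]
 [  0.         497.50618469 233.27865498]
 [  0.           0.           1.        ]] [[-0.02282145 -0.99973875  0.00127074]
 [-0.99624195  0.02263536 -0.0836039 ]
 [ 0.08355329 -0.00317392 -0.99649826]] [0.26177187 0.54792853 1.20953825]
side [[480.05610992   0.         320.17065428]
 [  0.         480.05610992 242.73480371]
 [  0.           0.           1.        ]] [[ 0.91741352 -0.39762537 -0.0157004 ]
 [-0.20974064 -0.4496374  -0.86823676]
 [ 0.33817347  0.79982516 -0.49590162]] [-0.41260924  0.32001502  0.71655784]
```

View pics/top0.png

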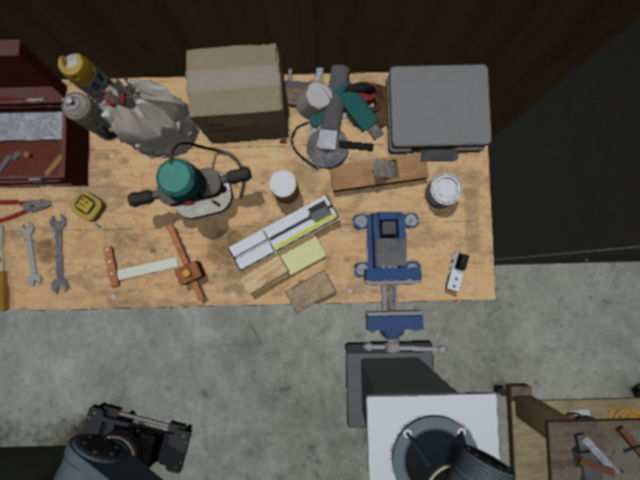

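View pics/side0.png

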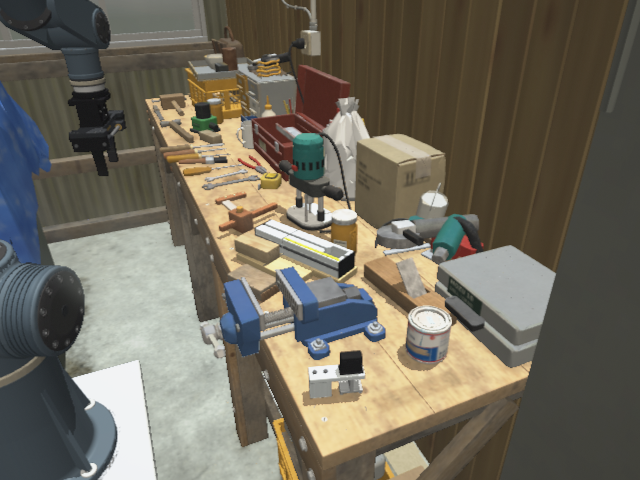

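The top view shows the jig fence around (285,232), the pine block at about (272,272), the sanding block at (311,292), the jar at (284,186), the gauge at (186,265) and the stop at (457,272). I'll zoom in next.

Run:
```python
import cv2, numpy as np
t=cv2.imread("pics/top0.png"); s=cv2.imread("pics/side0.png")
cv2.imwrite("pics/c1.png",cv2.resize(t[180:320,220:350],None,fx=5.5,fy=4.2857 and 5.5*0.77,interpolation=cv2.INTER_CUBIC) if 0 else cv2.resize(t[190:315,215:350],None,fx=4.7,fy=4.7,interpolation=cv2.INTER_CUBIC))
cv2.imwrite("pics/c2.png",cv2.resize(t[245:300,435:480],None,fx=10,fy=10,interpolation=cv2.INTER_CUBIC))
cv2.imwrite("pics/c3.png",cv2.resize(s[200:310,215:370],None,fx=5,fy=5,interpolation=cv2.INTER_CUBIC))
cv2.imwrite("pics/c4.png",cv2.resize(s[340:405,295:375],None,fx=9,fy=9,interpolation=cv2.INTER_CUBIC))
```

```text
(no output)
```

View pics/c1.png

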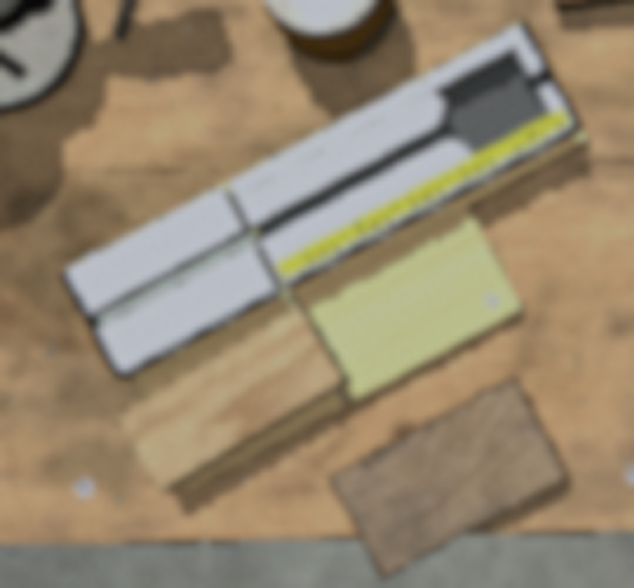

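View pics/c2.png

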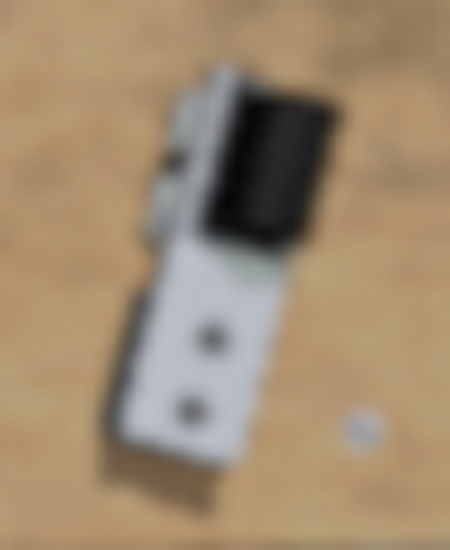

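View pics/c3.png

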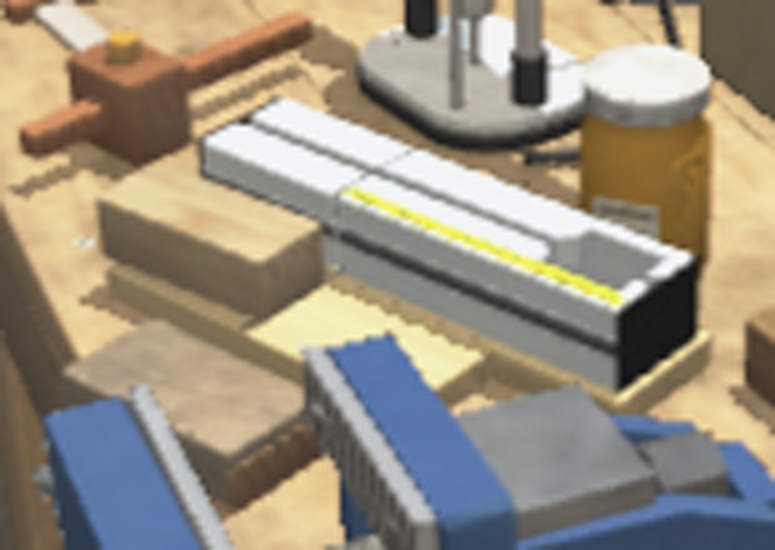

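View pics/c4.png

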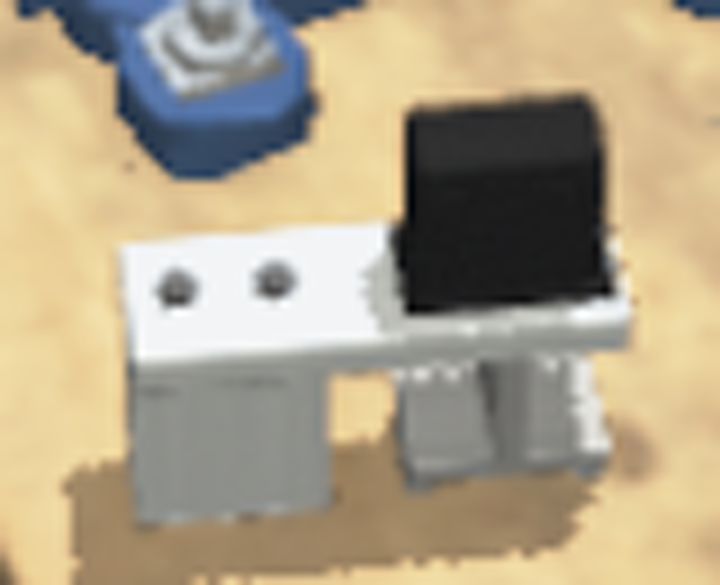

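```bash
cat > h.py <<'E'
import numpy as np, cv2
from rig import telemetry, viewer, robot
def rays(c,uv):
    uv=np.atleast_2d(np.asarray(uv,float)); d=np.c_[uv,np.ones(len(uv))]@np.linalg.inv(c["K"]).T@c["R"]
    return -c["R"].T@c["t"], d
def onplane(c,uv,z):
    o,d=rays(c,uv); return o+d*((z-o[2])/d[:,2])[:,None]
def proj(c,X):
    p=np.atleast_2d(X)@c["R"].T+c["t"]; p=p@c["K"].T; return p[:,:2]/p[:,2:]
def cloud(c):
    v,u=np.mgrid[0:480,0:640]; D=c["depth"]; P=np.dstack([u,v,np.ones_like(u)])@np.linalg.inv(c["K"]).T*D[...,None]
    return (P-c["t"])@c["R"]
def load(n): return {k:v for k,v in np.load(f"pics/{n}.npz").items()}
def snap(name,tag):
    c=viewer.camera(name); cv2.imwrite(f"pics/{tag}.png",c["img"]); np.savez(f"pics/{tag}.npz",**c); return c
E
python3 - <<'E'
from h import *
for n in("top0","side0"):
    c=load(n); P=cloud(c); z=np.where(c["depth"]>0,P[...,2],np.nan)
    print(n)
    pts={"top0":[(285,245),(327,213),(270,280),(303,254),(311,292),(284,186),(457,290),(462,262),(390,270),(390,232),(440,300),(387,325),(186,265),(175,185),(120,265)],"side0":[(290,245),(350,360),(320,372),(245,315),(285,298),(330,290),(265,250)]}[n]
    for u,v in pts: print((u,v),P[v,u].round(4))
E
```

```text
top0
(285, 245) [0.5247 0.3487 0.0592]
(327, 213) [0.6033 0.246  0.0302]
(270, 280) [0.4419 0.3862 0.0557]
(303, 254) [0.5039 0.3077 0.0192]
(311, 292) [0.4104 0.2894 0.0318]
(284, 186) [0.6596 0.3451 0.105 ]
(457, 290) [ 0.4078 -0.0609  0.0521]
(462, 262) [ 0.4739 -0.0671  0.0843]
(390, 270) [0.4587 0.1073 0.1245]
(390, 232) [0.5488 0.0982 0.0774]
(440, 300) [ 0.3821 -0.0313 -0.0012]
(387, 325) [0.3357 0.1175 0.1194]
(186, 265) [0.4825 0.5891 0.048 ]
(175, 185) [0.6407 0.5559 0.2475]
(120, 265) [4.876e-01 7.678e-01 3.000e-04]
side0
(290, 245) [0.5245 0.352  0.0533]
(350, 360) [ 0.4695 -0.0784  0.078 ]
(320, 372) [ 0.426  -0.056   0.0492]
(245, 315) [0.3356 0.0514 0.1202]
(285, 298) [0.4273 0.1119 0.0871]
(330, 290) [0.5118 0.0923 0.0931]
(265, 250) [0.4631 0.3556 0.0528]
```

Run:
```python
from h import *
# HSV probing
for n,pts in (("top0",[(250,243),(300,225),(330,203),(270,280),(303,254),(285,245),(311,292),(457,285),(462,262),(440,300)]),("side0",[(270,232),(320,250),(250,315),(355,360),(320,372),(265,250),(240,240),(285,265),(350,262)])):
    c=load(n); hsv=cv2.cvtColor(c["img"],cv2.COLOR_BGR2HSV)
    for u,v in pts: print(n,(u,v),hsv[v,u],c["img"][v,u])
```

```text
top0 (250, 243) [110  16 197] [197 189 185]
top0 (300, 225) [109  15 182] [182 175 171]
top0 (330, 203) [130   6 121] [121 118 119]
top0 (270, 280) [ 16  98 154] [ 95 127 154]
top0 (303, 254) [ 33  62 188] [142 188 184]
top0 (285, 245) [ 35  21 133] [122 133 131]
top0 (311, 292) [ 16  72 141] [101 122 141]
top0 (457, 285) [113  16 196] [196 187 184]
top0 (462, 262) [ 0  6 40] [39 39 40]
top0 (440, 300) [ 16  80 150] [103 128 150]
side0 (270, 232) [100   3 245] [245 244 242]
side0 (320, 250) [105   2 245] [245 244 243]
side0 (250, 315) [109 122 173] [173 120  90]
side0 (355, 360) [ 0  9 30] [29 29 30]
side0 (320, 372) [100   3 245] [245 244 242]
side0 (265, 250) [ 22  68 236] [173 220 236]
side0 (240, 240) [ 23  70 233] [169 217 233]
side0 (285, 265) [ 29  57 242] [188 240 242]
side0 (350, 262) [90 10 25] [25 25 24]
```

Run:
```python
from h import *
def big(c,f,box):
    u0,v0,u1,v1=box; im=cv2.resize(c["img"][v0:v1,u0:u1],None,fx=f,fy=f,interpolation=cv2.INTER_LINEAR)
    return im
def pix(uv,f,box): # big pixel -> image pixel
    return (np.asarray(uv,float)+.5)/f-.5+np.array(box[:2])
f=6
for n,box,thr in (("top0",(220,185,350,285),150),("side0",(240,210,365,290),190)):
    c=load(n); im=big(c,f,box); hsv=cv2.cvtColor(im,cv2.COLOR_BGR2HSV)
    m=((hsv[...,2]>thr)&(hsv[...,1]<35)).astype(np.uint8)*255
    yel=((hsv[...,1]>100)&(hsv[...,0]>24)&(hsv[...,0]<34)&(hsv[...,2]>120)).astype(np.uint8)*255
    m|=yel
    m=cv2.morphologyEx(m,cv2.MORPH_CLOSE,np.ones((25,25),np.uint8)); m=cv2.morphologyEx(m,cv2.MORPH_OPEN,np.ones((15,15),np.uint8))
    cs,_=cv2.findContours(m,cv2.RETR_EXTERNAL,cv2.CHAIN_APPROX_NONE); k=max(cs,key=cv2.contourArea)
    v=im.copy(); cv2.drawContours(v,[k],-1,(0,0,255),1); cv2.imwrite(f"pics/m_{n}.png",v)
    P=onplane(c,pix(k[:,0],f,box),0.062)[:,:2]
    r=cv2.minAreaRect((P*1000).astype(np.float32)); print(n,r); b=cv2.boxPoints(r); print(b)
    y=onplane(c,pix(np.argwhere(yel>0)[:,::-1],f,box),.062)[:,:2]*1000
    print("yellow",cv2.minAreaRect(y.astype(np.float32)))
```

```text
top0 ((557.5571899414062, 353.3416748046875), (60.809593200683594, 263.4736328125), 27.519010543823242)
[[469.7244  456.12515]
 [591.4605  222.46156]
 [645.39    250.5582 ]
 [523.6539  484.2218 ]]
yellow ((558.6348876953125, 301.3546447753906), (8.780835151672363, 163.07684326171875), 27.66409683227539)
side0 ((556.2335205078125, 354.639404296875), (62.887447357177734, 263.6514892578125), 27.3680477142334)
[[467.70834 457.2553 ]
 [588.9101  223.11385]
 [644.75867 252.0235 ]
 [523.55695 486.16498]]
yellow ((558.1261596679688, 303.24072265625), (10.732039451599121, 164.85179138183594), 27.840497970581055)
```

View pics/m_top0.png

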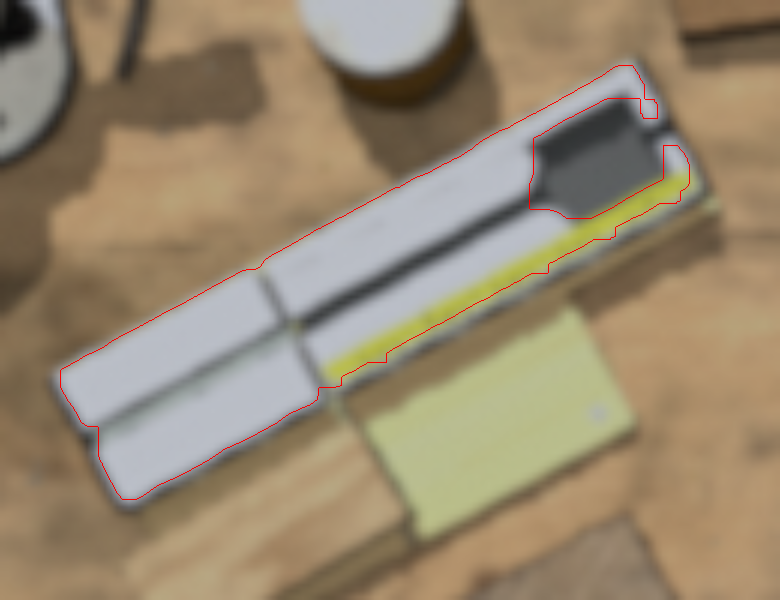

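View pics/m_side0.png

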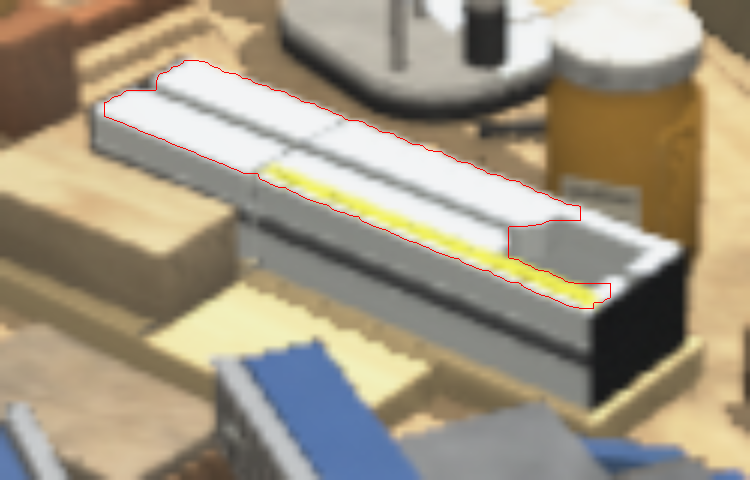

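```bash
cat >> h.py <<'E'
def sample(c,X):
    p=proj(c,X).astype(np.float32); g=cv2.cvtColor(c["img"],cv2.COLOR_BGR2GRAY).astype(np.float32)
    return cv2.remap(g,p[:,0].reshape(1,-1),p[:,1].reshape(1,-1),cv2.INTER_CUBIC)[0]
def frame(o,yaw):
    a=np.radians(yaw); ex=np.array([np.cos(a),np.sin(a)]); ey=np.array([-np.sin(a),np.cos(a)])
    return lambda x,y,z: np.c_[np.asarray(o)+np.outer(x,ex)+np.outer(y,ey), np.full(len(x),z)]
E
python3 - <<'E'
from h import *
yaw=27.5
# center of rect is at y=-40 jig
a=np.radians(yaw); ey=np.array([-np.sin(a),np.cos(a)])
o=np.array([.557,.354])+.04*ey; print("o0",o)
F=frame(o,yaw)
for n in("top0","side0"):
    c=load(n)
    print(n)
    xs=np.arange(-12,12.01,.25)/1000
    cen=[]
    for y in np.arange(-108,-6,6)/1000:
        g=np.mean([sample(c,F(xs,np.full(len(xs),y+d),.062)) for d in(-.002,0,.002)],0)
        w=np.clip(np.percentile(g,80)-g-25,0,None); cen.append((y*1000,(w*xs).sum()/w.sum()*1000))
    cen=np.array(cen); print("slot x(y)",np.polyfit(cen[:,0],cen[:,1],1), np.std(cen[:,1]-np.polyval(np.polyfit(cen[:,0],cen[:,1],1),cen[:,0])).round(2)); print(cen[:,1].round(1))
    for nm,x0,x1 in(("front",-42,-18),("back",18,42)):
        xs=np.arange(x0,x1,.5)/1000; g=np.mean([sample(c,F(xs,np.full(len(xs),y),.062)) for y in np.arange(-160 if nm=="back" else 20,-20 if nm=="back" else 85,4)/1000],0)
        print(nm,list(zip((xs*1000).round(1)[::2],g.astype(int)[::2])))
    ys=np.arange(-12,12,.5)/1000
    for X in((-24,-8),(8,24)):
        g=np.mean([sample(c,F(np.full(len(ys),x),ys,.062)) for x in np.arange(*X,2)/1000],0); w=np.clip(np.percentile(g,70)-g-10,0,None)
        print("kerf y",X,(w*ys).sum()/w.sum()*1000)
    for nm,y0,y1 in(("end+",83,107),("end-",-187,-163),("winkerf",-130,-100)):
        ys=np.arange(y0,y1,.5)/1000; g=np.mean([sample(c,F(np.full(len(ys),x),ys,.062)) for x in (np.r_[8:22:2] if nm!="winkerf" else np.r_[-18:-13:1,13:18:1])/1000],0)
        print(nm,list(zip((ys*1000).round(1)[::2],g.astype(int)[::2])))
E
```

```text
o0 [0.53853006 0.38948043]
top0
slot x(y) [ 0.00254624 -0.34024235] 0.16
[-0.7 -0.7 -0.6 -0.4 -0.3 -0.6 -0.7 -0.6 -0.4 -0.2 -0.5 -0.7 -0.6 -0.4
 -0.2 -0.3 -0.6]
front [(np.float64(-42.0), np.int64(118)), (np.float64(-41.0), np.int64(116)), (np.float64(-40.0), np.int64(114)), (np.float64(-39.0), np.int64(113)), (np.float64(-38.0), np.int64(112)), (np.float64(-37.0), np.int64(109)), (np.float64(-36.0), np.int64(104)), (np.float64(-35.0), np.int64(98)), (np.float64(-34.0), np.int64(94)), (np.float64(-33.0), np.int64(96)), (np.float64(-32.0), np.int64(107)), (np.float64(-31.0), np.int64(125)), (np.float64(-30.0), np.int64(145)), (np.float64(-29.0), np.int64(163)), (np.float64(-28.0), np.int64(177)), (np.float64(-27.0), np.int64(185)), (np.float64(-26.0), np.int64(188)), (np.float64(-25.0), np.int64(190)), (np.float64(-24.0), np.int64(190)), (np.float64(-23.0), np.int64(189)), (np.float64(-22.0), np.int64(189)), (np.float64(-21.0), np.int64(189)), (np.float64(-20.0), np.int64(188)), (np.float64(-19.0), np.int64(188))]
back [(np.float64(18.0), np.int64(154)), (np.float64(19.0), np.int64(16
[... 7775 characters left out ...]
p.float64(-119.0), np.int64(165)), (np.float64(-118.0), np.int64(186)), (np.float64(-117.0), np.int64(206)), (np.float64(-116.0), np.int64(223)), (np.float64(-115.0), np.int64(235)), (np.float64(-114.0), np.int64(242)), (np.float64(-113.0), np.int64(244)), (np.float64(-112.0), np.int64(244)), (np.float64(-111.0), np.int64(243)), (np.float64(-110.0), np.int64(243)), (np.float64(-109.0), np.int64(243)), (np.float64(-108.0), np.int64(243)), (np.float64(-107.0), np.int64(243)), (np.float64(-106.0), np.int64(243)), (np.float64(-105.0), np.int64(243)), (np.float64(-104.0), np.int64(244)), (np.float64(-103.0), np.int64(243)), (np.float64(-102.0), np.int64(243)), (np.float64(-101.0), np.int64(243))]
```

Run:
```python
from h import *
f=8
for n,box,tt in (("top0",(435,245,480,300),80),("side0",(295,340,375,400),70)):
    c=load(n); u0,v0,u1,v1=box; im=cv2.resize(c["img"][v0:v1,u0:u1],None,fx=f,fy=f,interpolation=cv2.INTER_LINEAR)
    hsv=cv2.cvtColor(im,cv2.COLOR_BGR2HSV)
    if n=="top0":
        blk=(hsv[...,2]<85); wh=(hsv[...,2]>150)&(hsv[...,1]<45)
    else:
        blk=(hsv[...,2]<110)&(hsv[...,1]<60); wh=(hsv[...,2]>200)&(hsv[...,1]<30)
    vis=im.copy()
    for nm,m,z in (("tab",blk,.083),("bridge",wh,.049)):
        m=cv2.morphologyEx(m.astype(np.uint8)*255,cv2.MORPH_OPEN,np.ones((9,9),np.uint8))
        cs,_=cv2.findContours(m,cv2.RETR_EXTERNAL,cv2.CHAIN_APPROX_NONE); k=max(cs,key=cv2.contourArea)
        cv2.drawContours(vis,[k],-1,(0,0,255) if nm=="tab" else (0,255,0),1)
        uv=(k[:,0]+.5)/f-.5+np.array([u0,v0]); P=onplane(c,uv,z)[:,:2]*1000
        r=cv2.minAreaRect(P.astype(np.float32)); print(n,nm,[np.round(x,1) for x in r]); print(cv2.boxPoints(r).round(1).tolist())
    cv2.imwrite(f"pics/s_{n}.png",vis)
```

```text
top0 tab [array([474.8, -66. ]), array([24.1, 37.5]), np.float64(72.6)]
[[453.29998779296875, -71.9000015258789], [489.1000061035156, -83.0999984741211], [496.3999938964844, -60.20000076293945], [460.5, -48.900001525878906]]
top0 bridge [array([433.8, -59.1]), array([30.3, 52.1]), np.float64(72.6)]
[[404.3999938964844, -65.80000305175781], [454.1000061035156, -81.4000015258789], [463.20001220703125, -52.400001525878906], [413.5, -36.79999923706055]]
side0 tab [array([464.6, -87.5]), array([53.2, 37.8]), np.float64(65.7)]
[[436.5, -104.0], [470.8999938964844, -119.5999984741211], [492.79998779296875, -71.0999984741211], [458.3999938964844, -55.5]]
side0 bridge [array([431.2, -57.8]), array([30.8, 49.8]), np.float64(72.4)]
[[402.79998779296875, -64.9000015258789], [450.29998779296875, -80.0], [459.6000061035156, -50.599998474121094], [412.20001220703125, -35.599998474121094]]
```

View pics/s_top0.png

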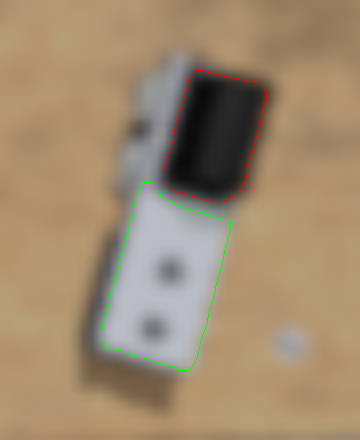

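View pics/s_side0.png

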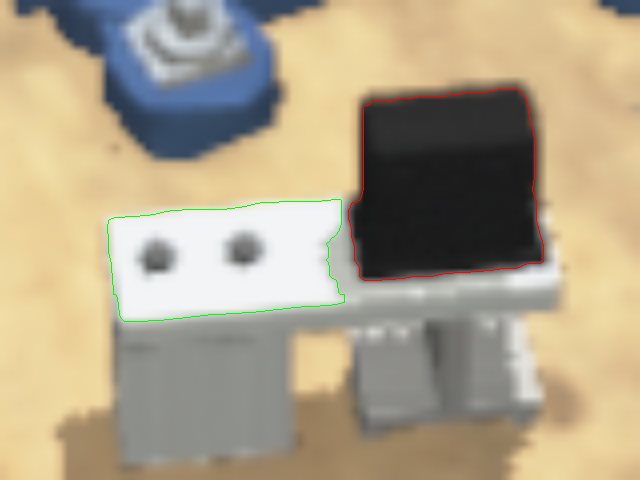

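```bash
cat >> h.py <<'E'
from scipy.spatial.transform import Rotation as Rot
def tgt(x,y,z,ang):
    """print total shift to reach world TCP, tool down, tool-y at world angle ang (deg)"""
    o=telemetry.get_obs(); R0=Rot.from_quat(o["tool_rot"]); a=np.radians(ang)
    ty=np.array([np.cos(a),np.sin(a),0]); tz=np.array([0,0,-1.]); tx=np.cross(ty,tz)
    R1=Rot.from_matrix(np.c_[tx,ty,tz]); d=R0.inv().apply(np.array([x,y,z])-o["position"])
    rv=np.degrees((R0.inv()*R1).as_rotvec())
    print("t",round(o["time"],2),"pos",o["position"].round(4),"d(mm)",(d*1000).round(1),"rv",rv.round(2),"ft",o["ft_force"].round(1),"w",round(o["grip_width"]*1000,1))
def state():
    o=telemetry.get_obs(); M=Rot.from_quat(o["tool_rot"]).as_matrix()
    print("t",round(o["time"],2),"pos",o["position"].round(4),"yang",np.degrees(np.arctan2(M[1,1],M[0,1])).round(2),"ft",o["ft_force"].round(2),"m",o["moment"].round(2),"w",round(o["grip_width"]*1000,1),"q",o["q"].round(2))
JO=np.array([.5382,.3896]); JY=27.3
def jig(x,y): # mm in jig -> world
    a=np.radians(JY); return JO+np.array([np.cos(a),np.sin(a)])*x/1e3+np.array([-np.sin(a),np.cos(a)])*y/1e3
def tojig(p):
    a=np.radians(JY); d=(np.asarray(p)[:2]-JO)*1e3; return np.array([d@[np.cos(a),np.sin(a)],d@[-np.sin(a),np.cos(a)]])
E
python3 - <<'E'
from h import *
tgt(.475,-.071,.2,72.5); print(jig(0,-141))
E
```

```text
t 0.1 pos [0.1651 0.6022 0.2407] d(mm) [-477.  -567.1   41.6] rv [-0.11 -0.01  2.16] ft [ 0.1  0.7 -1.2] w 87.0
[0.60286959 0.26430497]
```

Call:
{"api": "step_arm", "payload": {"targets": [{"dx":-0.03,"dy":-0.036},{"dx":-0.065,"dy":-0.077},{"dx":-0.1,"dy":-0.119},{"dx":-0.135,"dy":-0.16},{"dx":-0.17,"dy":-0.202}], "gripper": 1}}

```text
invalid input
```

```bash
python3 -c "
from h import *
tgt(.475,-.071,.18,72.5)"
```

```text
t 0.1 pos [0.1651 0.6022 0.2407] d(mm) [-477.  -567.1   61.6] rv [-0.11 -0.01  2.16] ft [ 0.1  0.7 -1.2] w 87.0
```

Perhaps every row needs all six numbers, so I'll fill them in.

Call:
{"api": "step_arm", "payload": {"targets": [{"dx":-0.03,"dy":-0.036,"dz":0,"rx":0,"ry":0,"rz":0},{"dx":-0.065,"dy":-0.077,"dz":0,"rx":0,"ry":0,"rz":0},{"dx":-0.1,"dy":-0.119,"dz":0,"rx":0,"ry":0,"rz":0},{"dx":-0.135,"dy":-0.16,"dz":0,"rx":0,"ry":0,"rz":0},{"dx":-0.17,"dy":-0.202,"dz":0,"rx":0,"ry":0,"rz":0}], "gripper": 1}}

```text
time: 0.72
position: [0.276, 0.3608, 0.2408]
tool_rot: [0.133, 0.991, -0.001, -0.0]
ft_force: [0.8, -0.7, 0.1]
grip_width: 0.0871
```

```bash
python3 -c "
from h import *
tgt(.475,-.071,.18,72.5)"
```

```text
t 0.72 pos [0.276  0.3608 0.2408] d(mm) [-306.  -363.8   61.5] rv [-0.12 -0.01  2.19] ft [ 0.8 -0.7  0.1] w 87.1
```

Call:
{"api": "step_arm", "payload": {"targets": [{"dx":-0.035,"dy":-0.042,"dz":0,"rx":0,"ry":0,"rz":0},{"dx":-0.075,"dy":-0.088,"dz":0,"rx":0,"ry":0,"rz":0.5},{"dx":-0.115,"dy":-0.136,"dz":0,"rx":0,"ry":0,"rz":1},{"dx":-0.155,"dy":-0.184,"dz":0,"rx":0,"ry":0,"rz":1.5},{"dx":-0.19,"dy":-0.226,"dz":0,"rx":0,"ry":0,"rz":2.2}], "gripper": 1}}

```text
time: 1.35
position: [0.4002, 0.0905, 0.2413]
tool_rot: [0.153, 0.988, -0.001, -0.0]
ft_force: [0.5, 0.4, -1.1]
grip_width: 0.0869
```

```bash
python3 -c "
from h import *
tgt(.475,-.071,.16,72.5)"
```

```text
t 1.35 pos [0.4002 0.0905 0.2413] d(mm) [-120.1 -131.2   81.6] rv [-0.11  0.01 -0.09] ft [ 0.5  0.4 -1.1] w 86.9
```

Call:
{"api": "step_arm", "payload": {"targets": [{"dx":-0.035,"dy":-0.038,"dz":0,"rx":0,"ry":0,"rz":0},{"dx":-0.07,"dy":-0.076,"dz":0.01,"rx":0,"ry":0,"rz":0},{"dx":-0.1,"dy":-0.11,"dz":0.03,"rx":0,"ry":0,"rz":0},{"dx":-0.12,"dy":-0.131,"dz":0.06,"rx":0,"ry":0,"rz":0},{"dx":-0.12,"dy":-0.131,"dz":0.08,"rx":-0.1,"ry":0,"rz":0}], "gripper": 1}}

```text
time: 1.98
position: [0.476, -0.073, 0.1602]
tool_rot: [0.154, 0.988, -0.0, 0.0]
ft_force: [0.1, 1.0, 0.3]
grip_width: 0.0871
```

```bash
python3 -c "
from h import *
tgt(.475,-.071,.072,72.5)
snap('side','side1');snap('top','top1')
import cv2
cv2.imwrite('pics/side1c.png',cv2.resize(cv2.imread('pics/side1.png')[250:430,260:440],None,fx=3,fy=3))"
```

```text
t 1.98 pos [ 0.476  -0.073   0.1602] d(mm) [ 1.7  1.6 88.2] rv [-0.02  0.04 -0.26] ft [0.1 1.  0.3] w 87.1
```

View pics/side1c.png

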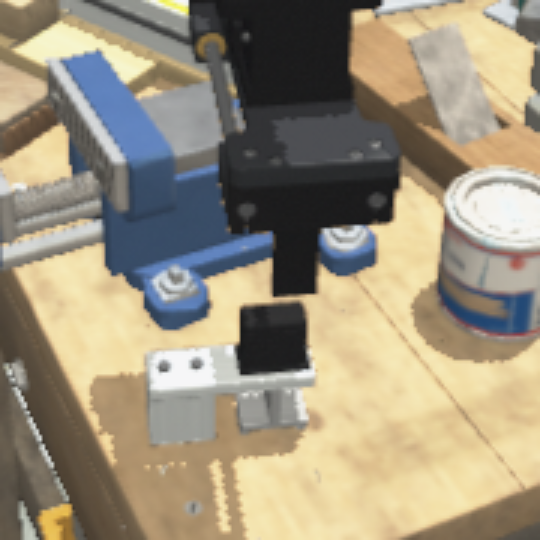

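Call:
{"api": "step_arm", "payload": {"targets": [{"dx":0.001,"dy":0.0015,"dz":0.015,"rx":0,"ry":0,"rz":-0.2},{"dx":0.0017,"dy":0.0015,"dz":0.035,"rx":0,"ry":0,"rz":-0.2},{"dx":0.0017,"dy":0.0015,"dz":0.06,"rx":0,"ry":0,"rz":-0.2},{"dx":0.0017,"dy":0.0015,"dz":0.08,"rx":0,"ry":0,"rz":-0.2},{"dx":0.0017,"dy":0.0015,"dz":0.089,"rx":0,"ry":0,"rz":-0.2}], "gripper": 1}}

```text
time: 2.7
position: [0.4716, -0.0682, 0.0702]
tool_rot: [0.151, 0.988, 0.001, -0.003]
ft_force: [0.7, -0.8, 0.8]
grip_width: 0.0871
```

```bash
python3 -c "
from h import *
tgt(.475,-.071,.071,72.5)
snap('side','side2');snap('top','top2')
import cv2
a=cv2.resize(cv2.imread('pics/side2.png')[290:430,270:410],None,fx=4,fy=4)
cv2.imwrite('pics/side2c.png',a)"
```

```text
t 2.7 pos [ 0.4716 -0.0682  0.0702] d(mm) [-4.1 -1.7 -0.8] rv [ 0.02 -0.36  0.08] ft [ 0.7 -0.8  0.8] w 87.1
```

View pics/side2c.png

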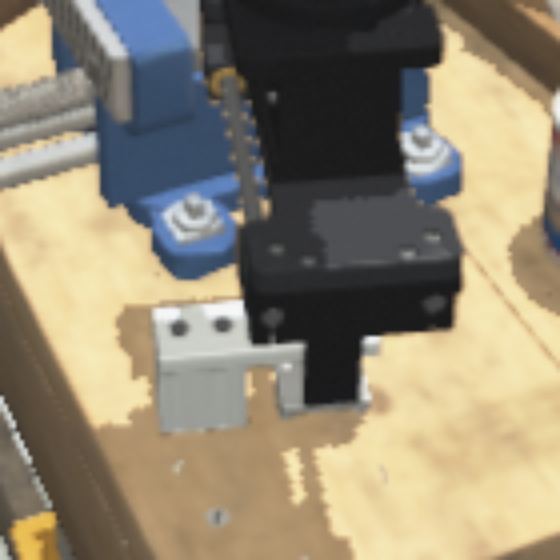

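Call:
{"api": "step_arm", "payload": {"targets": [{"dx":-0.002,"dy":-0.001,"dz":-0.001,"rx":0,"ry":-0.2,"rz":0},{"dx":-0.004,"dy":-0.0015,"dz":-0.001,"rx":0,"ry":-0.4,"rz":0},{"dx":-0.004,"dy":-0.0015,"dz":-0.001,"rx":0,"ry":-0.4,"rz":0},{"dx":-0.004,"dy":-0.0015,"dz":-0.001,"rx":0,"ry":-0.4,"rz":0},{"dx":-0.004,"dy":-0.0015,"dz":-0.001,"rx":0,"ry":-0.4,"rz":0}], "gripper": 1}}

```text
time: 3.42
position: [0.4749, -0.0709, 0.0713]
tool_rot: [0.152, 0.988, 0.0, 0.0]
ft_force: [0.7, -0.9, -0.1]
grip_width: 0.0871
```

Call:
{"api": "step_arm", "payload": {"targets": [{"dx":0,"dy":0,"dz":0,"rx":0,"ry":0,"rz":0},{"dx":0,"dy":0,"dz":0,"rx":0,"ry":0,"rz":0},{"dx":0,"dy":0,"dz":0,"rx":0,"ry":0,"rz":0},{"dx":0,"dy":0,"dz":0,"rx":0,"ry":0,"rz":0},{"dx":0,"dy":0,"dz":0,"rx":0,"ry":0,"rz":0}], "gripper": 0, "force": 25}}

```text
time: 4.05
position: [0.4748, -0.0709, 0.0713]
tool_rot: [0.152, 0.988, 0.0, 0.0]
ft_force: [-0.7, 0.5, 0.1]
grip_width: 0.0448
```

```bash
python3 -c "
from h import *
tgt(.475,-.071,.071,72.5)"
```

```text
t 4.05 pos [ 0.4748 -0.0709  0.0713] d(mm) [-0.2 -0.   0.3] rv [0.02 0.02 0.06] ft [-0.7  0.5  0.1] w 44.8
```

Still closing; I'll repeat.

Call:
{"api": "step_arm", "payload": {"targets": [{"dx":0,"dy":0,"dz":0,"rx":0,"ry":0,"rz":0},{"dx":0,"dy":0,"dz":0,"rx":0,"ry":0,"rz":0},{"dx":0,"dy":0,"dz":0,"rx":0,"ry":0,"rz":0},{"dx":0,"dy":0,"dz":0,"rx":0,"ry":0,"rz":0},{"dx":0,"dy":0,"dz":0,"rx":0,"ry":0,"rz":0}], "gripper": 0, "force": 25}}

```text
time: 4.68
position: [0.4749, -0.0709, 0.0713]
tool_rot: [0.152, 0.988, 0.0, 0.0]
ft_force: [-0.1, 0.5, -0.2]
grip_width: 0.0179
```

Call:
{"api": "step_arm", "payload": {"targets": [{"dx":0,"dy":0,"dz":-0.01,"rx":0,"ry":0,"rz":0},{"dx":0,"dy":0,"dz":-0.03,"rx":0,"ry":0,"rz":0},{"dx":0,"dy":0,"dz":-0.05,"rx":0,"ry":0,"rz":0},{"dx":0,"dy":0,"dz":-0.08,"rx":0,"ry":0,"rz":0},{"dx":0,"dy":0,"dz":-0.11,"rx":0,"ry":0,"rz":0}], "gripper": 0}}

```text
time: 5.3
position: [0.4742, -0.0707, 0.1823]
tool_rot: [0.152, 0.988, 0.0, -0.0]
ft_force: [0.6, 0.3, -3.7]
grip_width: 0.0182
```

```bash
python3 -c "
from h import *
state()
x,y=jig(0,-141); print(x,y); tgt(x,y,.24,117.3)"
```

```text
t 5.3 pos [ 0.4742 -0.0707  0.1823] yang 72.56 ft [ 0.62  0.33 -3.7 ] m [-0.01 -0.09 -0.01] w 18.2 q [-0.38  0.43  1.85  0.    0.87 -1.65]
0.6028695871822884 0.26430497019565224
t 5.3 pos [ 0.4742 -0.0707  0.1823] d(mm) [-22.4 358.2 -57.5] rv [ 4.000e-02 -2.000e-02 -4.474e+01] ft [ 0.6  0.3 -3.7] w 18.2
```

Call:
{"api": "step_arm", "payload": {"targets": [{"dx":0,"dy":0.01,"dz":-0.02,"rx":0,"ry":0,"rz":-2},{"dx":-0.003,"dy":0.04,"dz":-0.045,"rx":0,"ry":0,"rz":-6},{"dx":-0.006,"dy":0.08,"dz":-0.058,"rx":0,"ry":0,"rz":-12},{"dx":-0.009,"dy":0.125,"dz":-0.058,"rx":0,"ry":0,"rz":-18},{"dx":-0.011,"dy":0.17,"dz":-0.058,"rx":0,"ry":0,"rz":-23}]}}

```text
time: 5.92
position: [0.5354, 0.0895, 0.2409]
tool_rot: [-0.05, 0.999, 0.0, -0.0]
ft_force: [0.9, -0.1, -2.7]
grip_width: 0.0177
```

```bash
python3 -c "
from h import *
x,y=jig(0,-141); tgt(x,y,.24,117.3)"
```

```text
t 5.92 pos [0.5354 0.0895 0.2409] d(mm) [-84.6 167.3   1. ] rv [ 4.000e-02 -2.000e-02 -2.159e+01] ft [ 0.9 -0.1 -2.7] w 17.7
```

Call:
{"api": "step_arm", "payload": {"targets": [{"dx":-0.015,"dy":0.03,"dz":0,"rx":0,"ry":0,"rz":-4},{"dx":-0.036,"dy":0.072,"dz":0,"rx":0,"ry":0,"rz":-10},{"dx":-0.058,"dy":0.115,"dz":0,"rx":0,"ry":0,"rz":-15},{"dx":-0.075,"dy":0.15,"dz":0.015,"rx":0,"ry":0,"rz":-20},{"dx":-0.085,"dy":0.167,"dz":0.03,"rx":0,"ry":0,"rz":-21.6}]}}

```text
time: 6.55
position: [0.6029, 0.2659, 0.2102]
tool_rot: [-0.237, 0.971, 0.0, -0.001]
ft_force: [0.0, -0.4, -3.5]
grip_width: 0.0181
```

Call:
{"api": "step_arm", "payload": {"targets": [{"dx":0,"dy":0,"dz":0.02,"rx":0,"ry":0,"rz":0},{"dx":0,"dy":0,"dz":0.04,"rx":0,"ry":0,"rz":0},{"dx":0,"dy":0,"dz":0.045,"rx":0,"ry":0,"rz":0},{"dx":0,"dy":0,"dz":0.045,"rx":0,"ry":0,"rz":0},{"dx":0,"dy":0,"dz":0.045,"rx":0,"ry":0,"rz":0}]}}

```text
time: 7.18
position: [0.6035, 0.2657, 0.1663]
tool_rot: [-0.237, 0.971, 0.0, 0.0]
ft_force: [-0.1, -0.8, -2.7]
grip_width: 0.0181
```

```bash
python3 -c "
from h import *
x,y=jig(0,-141); tgt(x,y,.16,117.3)
s=snap('side','side3');t=snap('top','top3'); print(tojig(telemetry.get_obs()['position']))
a=cv2.resize(s['img'][130:290,230:400],None,fx=4,fy=3.7); a=cv2.resize(s['img'][150:300,230:400],None,fx=4,fy=4,interpolation=cv2.INTER_CUBIC)
cv2.imwrite('pics/side3c.png',a)
cv2.imwrite('pics/top3c.png',cv2.resize(t['img'][150:300,220:400],None,fx=4,fy=4,interpolation=cv2.INTER_CUBIC))"
```

```text
t 7.17 pos [0.6035 0.2657 0.1663] d(mm) [ 1.2 -1.   6.3] rv [0.03 0.04 0.13] ft [-0.1 -0.8 -2.7] w 18.1
[   1.22095663 -139.83223757]
```

View pics/side3c.png

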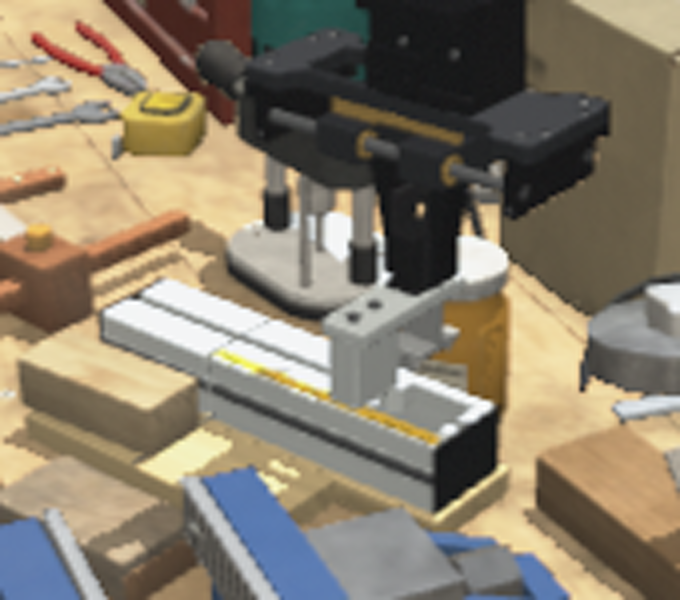

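View pics/top3c.png

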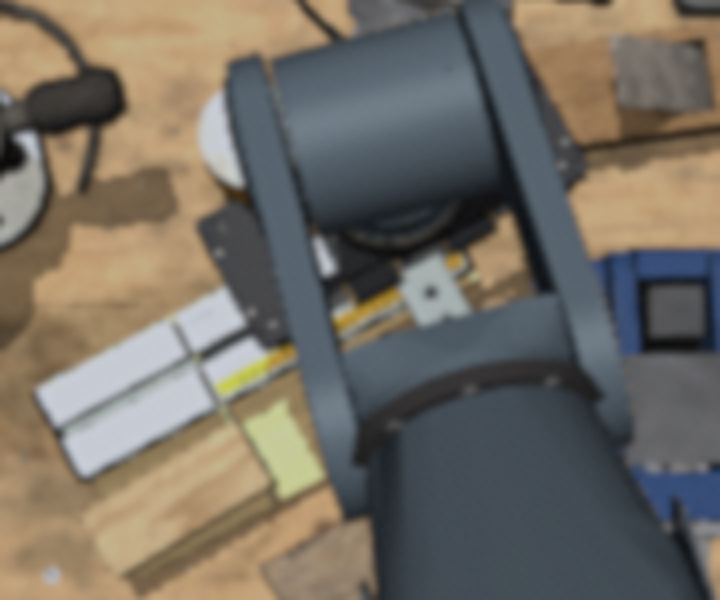

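Run:
```python
from h import *
def holes(tag,box,z,name):
    c=load(tag); u0,v0,u1,v1=box; f=12
    im=cv2.resize(c["img"][v0:v1,u0:u1],None,fx=f,fy=f,interpolation=cv2.INTER_CUBIC); cv2.imwrite(f"pics/{name}.png",im)
holes("side3",(308,212,350,256),0,"h3"); holes("side0",(305,360,345,400),0,"h0"); holes("top3",(315,208,342,235),0,"ht3")
```

```text
(no output)
```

View pics/h3.png

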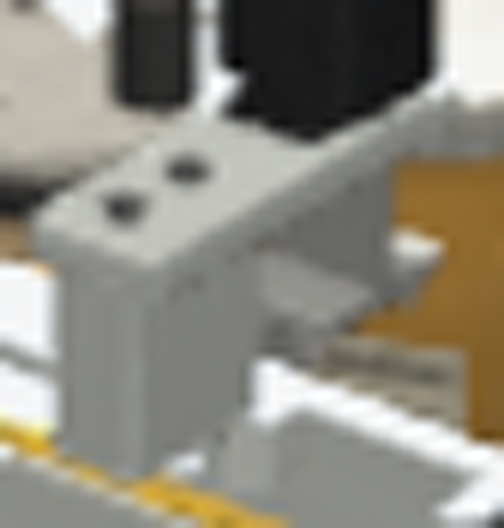

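View pics/h0.png

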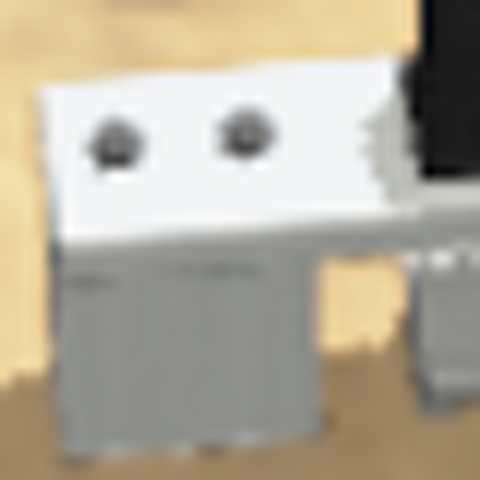

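View pics/ht3.png

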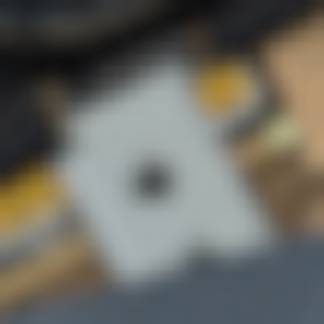

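Run:
```python
from h import *
def px(p,off): return (np.array(p,float)+.5)/12-.5+np.array(off)
s0=load("side0"); s3=load("side3"); t3=load("top3"); t0=load("top0")
yaw=-17.5; a=np.radians(yaw); ex=np.array([np.cos(a),np.sin(a)]); ey=np.array([-np.sin(a),np.cos(a)])
og=np.array([475.,-71.5])
P=onplane(s0,px([(117,143),(247,134),(45,90),(65,240)],(305,360)),.049)[:,:2]*1e3
print("side0 stop frame",np.c_[(P-og)@ex,(P-og)@ey].round(1))
P=onplane(t0,(np.array([(170,271),(152,329)])+.5)/8-.5+np.array([435,245]),.049)[:,:2]*1e3
print("top0 holes stop frame",np.c_[(P-og)@ex,(P-og)@ey].round(1))
z=telemetry.get_obs()["position"][2]-.0323+.010; print(z)
for z in(z,):
    P=onplane(s3,px([(124,208),(187,170),(35,235),(150,265)],(308,212)),z)[:,:2]
    print("side3 jig",[tojig(p).round(1) for p in P])
    P=onplane(t3,px([(152,181)],(315,208)),z)[:,:2]; print("top3 hole",tojig(P[0]).round(1))
print(tojig(telemetry.get_obs()["position"]))
```

```text
side0 stop frame [[-60.6   2.6]
 [-42.6   2.2]
 [-69.6  13.9]
 [-69.2 -14.4]]
top0 holes stop frame [[-41.2  -1.1]
 [-59.4  -0.3]]
0.1440469258684216
side3 jig [array([ -55.6, -137.4]), array([ -37.5, -137.1]), array([ -73. , -131.3]), array([ -69.2, -154.4])]
top3 hole [ -39.6 -140.4]
[   1.22095663 -139.83223757]
```

Call:
{"api": "step_arm", "payload": {"targets": [{"dx":0.001,"dy":-0.001,"dz":0.005,"rx":0,"ry":0,"rz":0},{"dx":0.0022,"dy":-0.001,"dz":0.015,"rx":0,"ry":0,"rz":0.1},{"dx":0.0022,"dy":-0.001,"dz":0.025,"rx":0,"ry":0,"rz":0.1},{"dx":0.0022,"dy":-0.001,"dz":0.028,"rx":0,"ry":0,"rz":0.1},{"dx":0.0022,"dy":-0.001,"dz":0.028,"rx":0,"ry":0,"rz":0.1}]}}

```text
time: 7.9
position: [0.6017, 0.264, 0.1377]
tool_rot: [-0.236, 0.972, 0.0, -0.0]
ft_force: [-0.4, -1.0, -2.6]
grip_width: 0.0181
```

```bash
python3 -c "
from h import *
state(); print(tojig(telemetry.get_obs()['position']))
s=snap('side','side4');t=snap('top','top4')
cv2.imwrite('pics/side4c.png',cv2.resize(s['img'][205:275,295:365],None,fx=8,fy=8,interpolation=cv2.INTER_CUBIC))
cv2.imwrite('pics/top4c.png',cv2.resize(t['img'][195:245,300:350],None,fx=10,fy=10,interpolation=cv2.INTER_CUBIC))"
```

```text
t 7.9 pos [0.6017 0.264  0.1377] yang 117.35 ft [-0.39 -0.99 -2.57] m [ 0.07  0.01 -0.01] w 18.1 q [ 0.24  0.69  1.43  0.    1.02 -1.81]
[  -1.18633544 -140.7523232 ]
```

View pics/side4c.png

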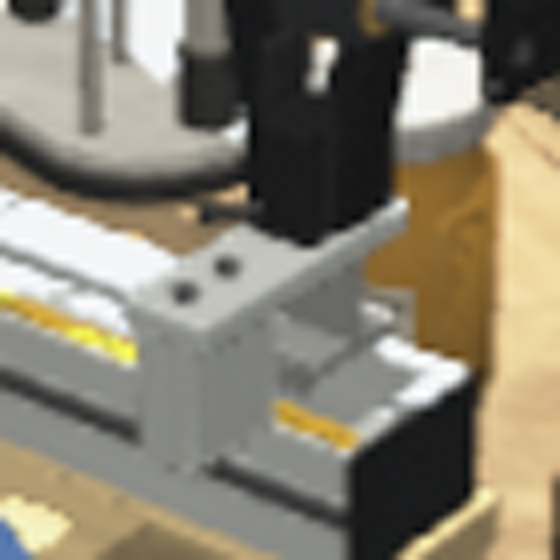

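View pics/top4c.png

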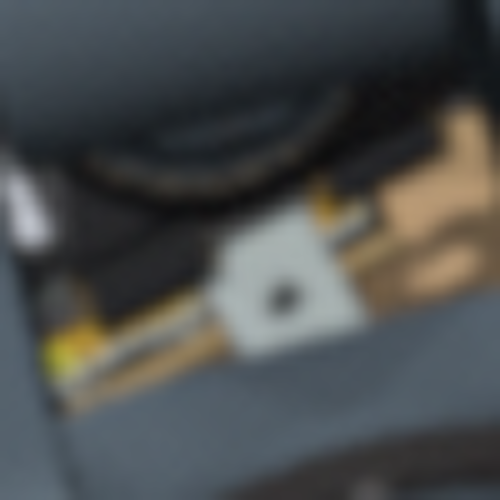

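Run:
```python
from h import *
s=load("side4");t=load("top4"); z=.1377-.0223
P=onplane(s,(np.array([(185,292),(228,265)])+.5)/8-.5+np.array([295,205]),z); print([tojig(p).round(1) for p in P])
P=onplane(t,(np.array([(284,298)])+.5)/10-.5+np.array([300,195]),z); print([tojig(p).round(1) for p in P])
```

```text
[array([ -57.9, -138.1]), array([ -39.2, -137.8])]
[array([ -41.3, -141.5])]
```

Call:
{"api": "step_arm", "payload": {"targets": [{"dx":0.0005,"dy":0,"dz":0.001,"rx":0,"ry":0,"rz":0},{"dx":0.0005,"dy":0,"dz":0.003,"rx":0,"ry":0,"rz":0},{"dx":0.0005,"dy":0,"dz":0.005,"rx":0,"ry":0,"rz":0},{"dx":0.0005,"dy":0,"dz":0.007,"rx":0,"ry":0,"rz":0},{"dx":0.0005,"dy":0,"dz":0.008,"rx":0,"ry":0,"rz":0}]}}

```text
time: 8.62
position: [0.6016, 0.2639, 0.1302]
tool_rot: [-0.236, 0.972, 0.0, 0.0]
ft_force: [0.4, 0.1, -3.2]
grip_width: 0.0178
```

```bash
python3 -c "
from h import *
state(); print(tojig(telemetry.get_obs()['position']))"
```

```text
t 8.62 pos [0.6016 0.2639 0.1302] yang 117.35 ft [ 0.38  0.1  -3.17] m [0.04 0.01 0.04] w 17.8 q [ 0.24  0.7   1.44  0.    1.   -1.81]
[  -1.31105138 -140.81851193]
```

Call:
{"api": "step_arm", "payload": {"targets": [{"dx":0,"dy":0,"dz":0.001,"rx":0,"ry":0,"rz":0},{"dx":0,"dy":0,"dz":0.003,"rx":0,"ry":0,"rz":0},{"dx":0,"dy":0,"dz":0.005,"rx":0,"ry":0,"rz":0},{"dx":0,"dy":0,"dz":0.006,"rx":0,"ry":0,"rz":0},{"dx":0,"dy":0,"dz":0.006,"rx":0,"ry":0,"rz":0}]}}

```text
time: 9.25
position: [0.6016, 0.2639, 0.124]
tool_rot: [-0.236, 0.972, 0.0, 0.0]
ft_force: [-0.5, -0.4, -2.7]
grip_width: 0.0173
```

```bash
python3 -c "
from h import *
state(); print(tojig(telemetry.get_obs()['position']))
s=snap('side','side5')
cv2.imwrite('pics/side5c.png',cv2.resize(s['img'][205:275,295:365],None,fx=8,fy=8,interpolation=cv2.INTER_CUBIC))"
```

```text
t 9.25 pos [0.6016 0.2639 0.124 ] yang 117.35 ft [-0.48 -0.44 -2.67] m [ 0.07  0.   -0.02] w 17.3 q [ 0.24  0.71  1.44  0.    0.99 -1.81]
[  -1.35231954 -140.79648733]
```

View pics/side5c.png

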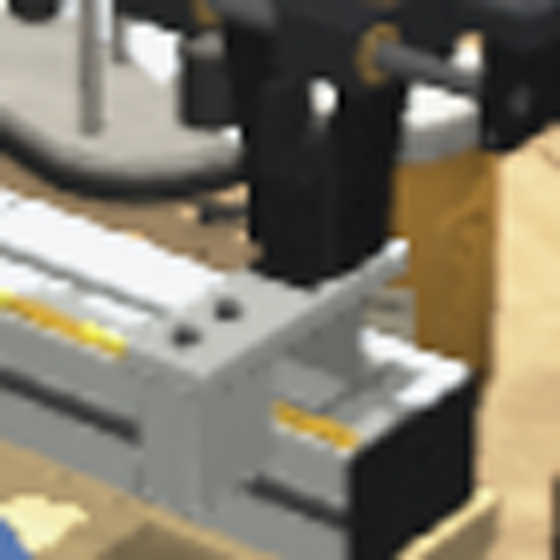

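The foot is in the window with no contact force, so I'll go on down.

Call:
{"api": "step_arm", "payload": {"targets": [{"dx":0,"dy":0,"dz":0.003,"rx":0,"ry":0,"rz":0},{"dx":0,"dy":0,"dz":0.009,"rx":0,"ry":0,"rz":0},{"dx":0,"dy":0,"dz":0.015,"rx":0,"ry":0,"rz":0},{"dx":0,"dy":0,"dz":0.019,"rx":0,"ry":0,"rz":0},{"dx":0,"dy":0,"dz":0.021,"rx":0,"ry":0,"rz":0}]}}

```text
time: 9.93
position: [0.6015, 0.2638, 0.1026]
tool_rot: [-0.236, 0.972, 0.0, 0.0]
ft_force: [-0.3, -0.6, -4.5]
grip_width: 0.0179
```

```bash
python3 -c "
from h import *
state(); print(tojig(telemetry.get_obs()['position']))"
```

```text
t 9.93 pos [0.6015 0.2638 0.1026] yang 117.35 ft [-0.32 -0.56 -4.52] m [ 0.05 -0.07 -0.  ] w 17.9 q [ 0.24  0.74  1.45  0.    0.95 -1.81]
[  -1.47673038 -140.76836952]
```

Call:
{"api": "step_arm", "payload": {"targets": [{"dx":0,"dy":0,"dz":0.0005,"rx":0,"ry":0,"rz":0},{"dx":0,"dy":0,"dz":0.001,"rx":0,"ry":0,"rz":0},{"dx":0,"dy":0,"dz":0.0015,"rx":0,"ry":0,"rz":0},{"dx":0,"dy":0,"dz":0.002,"rx":0,"ry":0,"rz":0},{"dx":0,"dy":0,"dz":0.002,"rx":0,"ry":0,"rz":0}]}}

```text
time: 10.55
position: [0.6014, 0.2638, 0.1006]
tool_rot: [-0.236, 0.972, 0.0, 0.0]
ft_force: [-0.4, 0.2, -3.0]
grip_width: 0.0178
```

```bash
python3 -c "
from h import *
state(); print(tojig(telemetry.get_obs()['position']))"
```

```text
t 10.55 pos [0.6014 0.2638 0.1006] yang 117.35 ft [-0.4   0.24 -3.04] m [ 0.09 -0.07 -0.01] w 17.8 q [ 0.24  0.74  1.46  0.    0.95 -1.81]
[  -1.50080512 -140.79765182]
```

Call:
{"api": "step_arm", "payload": {"targets": [{"dx":0,"dy":0,"dz":0.0005,"rx":0,"ry":0,"rz":0},{"dx":0,"dy":0,"dz":0.001,"rx":0,"ry":0,"rz":0},{"dx":0,"dy":0,"dz":0.001,"rx":0,"ry":0,"rz":0},{"dx":0,"dy":0,"dz":0.001,"rx":0,"ry":0,"rz":0},{"dx":0,"dy":0,"dz":0.001,"rx":0,"ry":0,"rz":0}]}}

```text
time: 11.18
position: [0.6016, 0.2639, 0.1004]
tool_rot: [-0.236, 0.972, 0.0, 0.0]
ft_force: [-1.1, -1.1, 5.8]
grip_width: 0.0177
```

```bash
python3 -c "
from h import *
state(); print(tojig(telemetry.get_obs()['position']))"
```

```text
t 11.18 pos [0.6016 0.2639 0.1004] yang 117.35 ft [-1.11 -1.07  5.81] m [-0.06  0.48  0.02] w 17.7 q [ 0.24  0.74  1.46  0.    0.95 -1.81]
[  -1.33246465 -140.8059435 ]
```

Call:
{"api": "step_arm", "payload": {"targets": [{"dx":0,"dy":0.001,"dz":0.0001,"rx":0,"ry":0,"rz":0},{"dx":0,"dy":0.003,"dz":0.0001,"rx":0,"ry":0,"rz":0},{"dx":0,"dy":0.006,"dz":0.0001,"rx":0,"ry":0,"rz":0},{"dx":0,"dy":0.009,"dz":0.0001,"rx":0,"ry":0,"rz":0},{"dx":0,"dy":0.011,"dz":0.0001,"rx":0,"ry":0,"rz":0}]}}

```text
time: 11.8
position: [0.597, 0.274, 0.1004]
tool_rot: [-0.237, 0.972, 0.0, 0.001]
ft_force: [1.5, -2.5, 2.1]
grip_width: 0.0177
```

```bash
cat >> h.py <<'E'
def st2():
    o=telemetry.get_obs(); a=np.radians(JY); f=o["ft_force"]; M=Rot.from_quat(o["tool_rot"]).as_matrix()
    print("t",round(o["time"],2),"jig",tojig(o["position"]).round(2),"z",round(o["position"][2]*1e3,2),"f_jig",np.round([f[0]*np.cos(a)+f[1]*np.sin(a),-f[0]*np.sin(a)+f[1]*np.cos(a),f[2]],1),"m",o["moment"].round(2),"yang",np.degrees(np.arctan2(M[1,1],M[0,1])).round(2),"tilt",M[:2,2].round(4),"w",round(o["grip_width"]*1e3,1))
E
python3 -c "
from h import *
st2()"
```

```text
t 11.8 jig [  -0.79 -129.69] z 100.38 f_jig [ 0.2 -2.9  2.1] m [-0.43 -0.32 -0.  ] yang 117.37 tilt [0.0017 0.0011] w 17.7
```

Call:
{"api": "step_arm", "payload": {"targets": [{"dx":0,"dy":0.001,"dz":0.0003,"rx":0,"ry":0,"rz":0},{"dx":0,"dy":0.002,"dz":0.0003,"rx":0,"ry":0,"rz":0},{"dx":0,"dy":0.004,"dz":0.0003,"rx":0,"ry":0,"rz":0},{"dx":0,"dy":0.006,"dz":0.0003,"rx":0,"ry":0,"rz":0},{"dx":0,"dy":0.007,"dz":0.0003,"rx":0,"ry":0,"rz":0}]}}

```text
time: 12.42
position: [0.594, 0.2803, 0.1004]
tool_rot: [-0.237, 0.972, 0.0, 0.001]
ft_force: [1.4, -3.5, 5.5]
grip_width: 0.0176
```

```bash
python3 -c "
from h import *
st2()"
```

```text
t 12.43 jig [  -0.5  -122.71] z 100.35 f_jig [-0.3 -3.8  5.5] m [-0.78 -0.4   0.05] yang 117.38 tilt [0.0025 0.0011] w 17.6
```

Call:
{"api": "step_arm", "payload": {"targets": [{"dx":0,"dy":0.002,"dz":0,"rx":0,"ry":0,"rz":0},{"dx":0,"dy":0.005,"dz":0,"rx":0,"ry":0,"rz":0},{"dx":0,"dy":0.009,"dz":0,"rx":0,"ry":0,"rz":0},{"dx":0,"dy":0.012,"dz":0,"rx":0,"ry":0,"rz":0},{"dx":0,"dy":0.013,"dz":0,"rx":0,"ry":0,"rz":0}]}}

```text
time: 13.05
position: [0.5878, 0.2922, 0.1003]
tool_rot: [-0.237, 0.972, 0.0, 0.001]
ft_force: [1.5, -3.1, 3.9]
grip_width: 0.0178
```

```bash
python3 -c "
from h import *
st2()"
```

```text
t 13.05 jig [  -0.55 -109.3 ] z 100.32 f_jig [-0.1 -3.5  3.9] m [-0.7  -0.37  0.  ] yang 117.4 tilt [0.0024 0.0012] w 17.8
```

Call:
{"api": "step_arm", "payload": {"targets": [{"dx":0,"dy":0.002,"dz":-0.0001,"rx":0,"ry":0,"rz":0},{"dx":0,"dy":0.004,"dz":-0.0001,"rx":0,"ry":0,"rz":0},{"dx":0,"dy":0.006,"dz":-0.0001,"rx":0,"ry":0,"rz":0},{"dx":0,"dy":0.008,"dz":-0.0001,"rx":0,"ry":0,"rz":0},{"dx":0,"dy":0.009,"dz":-0.0001,"rx":0,"ry":0,"rz":0}]}}

```text
time: 13.68
position: [0.5834, 0.3004, 0.1002]
tool_rot: [-0.237, 0.972, 0.0, 0.001]
ft_force: [1.0, -3.2, 2.6]
grip_width: 0.0179
```

```bash
python3 -c "
from h import *
st2()"
```

```text
t 13.68 jig [  -0.72 -100.05] z 100.22 f_jig [-0.6 -3.3  2.6] m [-0.54 -0.34  0.07] yang 117.41 tilt [0.002  0.0012] w 17.9
```

Call:
{"api": "step_arm", "payload": {"targets": [{"dx":0,"dy":0.001,"dz":0,"rx":0,"ry":0,"rz":0},{"dx":0,"dy":0.002,"dz":0,"rx":0,"ry":0,"rz":0},{"dx":0,"dy":0.003,"dz":0,"rx":0,"ry":0,"rz":0},{"dx":0,"dy":0.003,"dz":0,"rx":0,"ry":0,"rz":0},{"dx":0,"dy":0.003,"dz":0,"rx":0,"ry":0,"rz":0}]}}

```text
time: 14.3
position: [0.5819, 0.3031, 0.1002]
tool_rot: [-0.237, 0.972, 0.0, 0.001]
ft_force: [0.7, -3.0, 2.7]
grip_width: 0.0179
```

```bash
python3 -c "
from h import *
st2()"
```

```text
t 14.3 jig [ -0.82 -96.9 ] z 100.18 f_jig [-0.8 -3.   2.7] m [-0.37 -0.25  0.02] yang 117.4 tilt [0.0016 0.0014] w 17.9
```

Call:
{"api": "step_arm", "payload": {"targets": [{"dx":0,"dy":0.001,"dz":0,"rx":0,"ry":0,"rz":0},{"dx":0,"dy":0.002,"dz":0,"rx":0,"ry":0,"rz":0},{"dx":0,"dy":0.003,"dz":0,"rx":0,"ry":0,"rz":0},{"dx":0,"dy":0.003,"dz":0,"rx":0,"ry":0,"rz":0},{"dx":0,"dy":0.003,"dz":0,"rx":0,"ry":0,"rz":0}]}}

```text
time: 14.92
position: [0.5805, 0.3059, 0.1002]
tool_rot: [-0.237, 0.972, 0.001, 0.001]
ft_force: [1.0, -2.5, 3.8]
grip_width: 0.0176
```

```bash
python3 -c "
from h import *
st2()"
```

```text
t 14.93 jig [ -0.84 -93.78] z 100.19 f_jig [-0.3 -2.7  3.8] m [-0.45 -0.27 -0.01] yang 117.39 tilt [0.0015 0.0016] w 17.6
```

Call:
{"api": "step_arm", "payload": {"targets": [{"dx":0,"dy":0.001,"dz":0,"rx":0,"ry":0,"rz":0},{"dx":0,"dy":0.002,"dz":0,"rx":0,"ry":0,"rz":0},{"dx":0,"dy":0.003,"dz":0,"rx":0,"ry":0,"rz":0},{"dx":0,"dy":0.003,"dz":0,"rx":0,"ry":0,"rz":0},{"dx":0,"dy":0.003,"dz":0,"rx":0,"ry":0,"rz":0}]}}

```text
time: 15.55
position: [0.579, 0.3087, 0.1001]
tool_rot: [-0.237, 0.972, 0.001, 0.001]
ft_force: [1.4, -1.7, 2.1]
grip_width: 0.0181
```

Call:
{"api": "step_arm", "payload": {"targets": [{"dx":0,"dy":0.001,"dz":0,"rx":0,"ry":0,"rz":0},{"dx":0,"dy":0.002,"dz":0,"rx":0,"ry":0,"rz":0},{"dx":0,"dy":0.003,"dz":0,"rx":0,"ry":0,"rz":0},{"dx":0,"dy":0.003,"dz":0,"rx":0,"ry":0,"rz":0},{"dx":0,"dy":0.003,"dz":0,"rx":0,"ry":0,"rz":0}]}}

```text
time: 16.18
position: [0.5775, 0.3115, 0.1002]
tool_rot: [-0.237, 0.972, 0.001, 0.001]
ft_force: [1.2, -1.5, 2.7]
grip_width: 0.0176
```

```bash
python3 -c "
from h import *
st2()"
```

```text
t 16.18 jig [ -0.87 -87.46] z 100.17 f_jig [ 0.4 -1.9  2.7] m [-0.43 -0.24  0.01] yang 117.39 tilt [0.0012 0.002 ] w 17.6
```

Call:
{"api": "step_arm", "payload": {"targets": [{"dx":0,"dy":0.001,"dz":0,"rx":0,"ry":0,"rz":0},{"dx":0,"dy":0.002,"dz":0,"rx":0,"ry":0,"rz":0},{"dx":0,"dy":0.003,"dz":0,"rx":0,"ry":0,"rz":0},{"dx":0,"dy":0.003,"dz":0,"rx":0,"ry":0,"rz":0},{"dx":0,"dy":0.003,"dz":0,"rx":0,"ry":0,"rz":0}]}}

```text
time: 16.8
position: [0.5761, 0.3143, 0.1001]
tool_rot: [-0.237, 0.972, 0.001, 0.001]
ft_force: [0.9, -1.1, 2.5]
grip_width: 0.0178
```

Call:
{"api": "step_arm", "payload": {"targets": [{"dx":0,"dy":0.001,"dz":0.0001,"rx":0,"ry":0,"rz":0},{"dx":0,"dy":0.002,"dz":0.0001,"rx":0,"ry":0,"rz":0},{"dx":0,"dy":0.003,"dz":0.0001,"rx":0,"ry":0,"rz":0},{"dx":0,"dy":0.003,"dz":0.0001,"rx":0,"ry":0,"rz":0},{"dx":0,"dy":0.003,"dz":0.0001,"rx":0,"ry":0,"rz":0}]}}

```text
time: 17.42
position: [0.5747, 0.317, 0.1001]
tool_rot: [-0.237, 0.972, 0.001, 0.001]
ft_force: [0.8, -3.0, 3.3]
grip_width: 0.0174
```

Call:
{"api": "step_arm", "payload": {"targets": [{"dx":0,"dy":0.001,"dz":0.0001,"rx":0,"ry":0,"rz":0},{"dx":0,"dy":0.002,"dz":0.0001,"rx":0,"ry":0,"rz":0},{"dx":0,"dy":0.003,"dz":0.0001,"rx":0,"ry":0,"rz":0},{"dx":0,"dy":0.003,"dz":0.0001,"rx":0,"ry":0,"rz":0},{"dx":0,"dy":0.003,"dz":0.0001,"rx":0,"ry":0,"rz":0}]}}

```text
time: 18.05
position: [0.5734, 0.3198, 0.1002]
tool_rot: [-0.237, 0.972, 0.001, 0.001]
ft_force: [1.5, -3.6, 3.7]
grip_width: 0.018
```

```bash
python3 -c "
from h import *
st2()"
```

```text
t 18.05 jig [ -0.73 -78.16] z 100.16 f_jig [-0.3 -3.9  3.7] m [-0.62 -0.23 -0.  ] yang 117.38 tilt [0.0014 0.0026] w 18.0
```

Call:
{"api": "step_arm", "payload": {"targets": [{"dx":0,"dy":0.001,"dz":0.0001,"rx":0,"ry":0,"rz":0},{"dx":0,"dy":0.002,"dz":0.0001,"rx":0,"ry":0,"rz":0},{"dx":0,"dy":0.003,"dz":0.0001,"rx":0,"ry":0,"rz":0},{"dx":0,"dy":0.003,"dz":0.0001,"rx":0,"ry":0,"rz":0},{"dx":0,"dy":0.003,"dz":0.0001,"rx":0,"ry":0,"rz":0}]}}

```text
time: 18.68
position: [0.5721, 0.3226, 0.1001]
tool_rot: [-0.237, 0.972, 0.001, 0.001]
ft_force: [1.8, -4.0, 5.6]
grip_width: 0.0178
```

Call:
{"api": "step_arm", "payload": {"targets": [{"dx":0,"dy":0.001,"dz":0,"rx":0,"ry":0,"rz":0},{"dx":0,"dy":0.002,"dz":0,"rx":0,"ry":0,"rz":0},{"dx":0,"dy":0.003,"dz":0,"rx":0,"ry":0,"rz":0},{"dx":0,"dy":0.003,"dz":0,"rx":0,"ry":0,"rz":0},{"dx":0,"dy":0.003,"dz":0,"rx":0,"ry":0,"rz":0}]}}

```text
time: 19.3
position: [0.5706, 0.3255, 0.1001]
tool_rot: [-0.237, 0.972, 0.001, 0.001]
ft_force: [1.5, -2.7, 5.0]
grip_width: 0.0178
```

Call:
{"api": "step_arm", "payload": {"targets": [{"dx":0,"dy":0.001,"dz":0,"rx":0,"ry":0,"rz":0},{"dx":0,"dy":0.002,"dz":0,"rx":0,"ry":0,"rz":0},{"dx":0,"dy":0.003,"dz":0,"rx":0,"ry":0,"rz":0},{"dx":0,"dy":0.003,"dz":0,"rx":0,"ry":0,"rz":0},{"dx":0,"dy":0.003,"dz":0,"rx":0,"ry":0,"rz":0}]}}

```text
time: 19.92
position: [0.5691, 0.3283, 0.1001]
tool_rot: [-0.237, 0.972, 0.002, 0.001]
ft_force: [1.4, -2.5, 4.9]
grip_width: 0.0177
```

```bash
python3 -c "
from h import *
st2()"
```

```text
t 19.93 jig [ -0.67 -68.59] z 100.1 f_jig [ 0.1 -2.9  4.9] m [-0.51 -0.25  0.03] yang 117.37 tilt [0.0012 0.0035] w 17.7
```

```bash
python3 -c "
from h import *
x,y=jig(-.7,-65.5); tgt(x,y,.1,117.3)"
```

```text
t 19.93 pos [0.5691 0.3283 0.1001] d(mm) [0.  3.1 0.1] rv [0.15 0.15 0.07] ft [ 1.4 -2.5  4.9] w 17.7
```

Call:
{"api": "step_arm", "payload": {"targets": [{"dx":0,"dy":0.001,"dz":0,"rx":0.1,"ry":0.1,"rz":0},{"dx":0,"dy":0.002,"dz":0,"rx":0.1,"ry":0.1,"rz":0},{"dx":0,"dy":0.003,"dz":0,"rx":0.1,"ry":0.1,"rz":0},{"dx":0,"dy":0.003,"dz":0,"rx":0.1,"ry":0.1,"rz":0},{"dx":0,"dy":0.003,"dz":0,"rx":0.1,"ry":0.1,"rz":0}]}}

```text
time: 20.55
position: [0.5677, 0.3311, 0.1001]
tool_rot: [-0.237, 0.972, 0.001, 0.0]
ft_force: [1.9, -3.3, 3.1]
grip_width: 0.0179
```

```bash
python3 -c "
from h import *
st2()"
```

```text
t 20.55 jig [ -0.67 -65.5 ] z 100.09 f_jig [ 0.2 -3.8  3.1] m [-0.6  -0.41  0.03] yang 117.36 tilt [0.0004 0.0013] w 17.9
```

Call:
{"api": "step_arm", "payload": {"targets": [{"dx":0,"dy":0.001,"dz":0.0001,"rx":0,"ry":0,"rz":0},{"dx":0,"dy":0.002,"dz":0.0001,"rx":0,"ry":0,"rz":0},{"dx":0,"dy":0.003,"dz":0.0001,"rx":0,"ry":0,"rz":0},{"dx":0,"dy":0.003,"dz":0.0001,"rx":0,"ry":0,"rz":0},{"dx":0,"dy":0.003,"dz":0.0001,"rx":0,"ry":0,"rz":0}]}}

```text
time: 21.18
position: [0.5662, 0.3339, 0.1]
tool_rot: [-0.237, 0.972, 0.001, 0.0]
ft_force: [0.8, -3.5, 4.6]
grip_width: 0.0179
```

```bash
python3 -c "
from h import *
st2()"
```

```text
t 21.18 jig [ -0.66 -62.36] z 100.0 f_jig [-0.9 -3.4  4.6] m [-0.67 -0.45  0.03] yang 117.37 tilt [0.0004 0.0015] w 17.9
```

Call:
{"api": "step_arm", "payload": {"targets": [{"dx":0,"dy":0.001,"dz":0,"rx":0,"ry":0,"rz":0},{"dx":0,"dy":0.002,"dz":0,"rx":0,"ry":0,"rz":0},{"dx":0,"dy":0.003,"dz":0,"rx":0,"ry":0,"rz":0},{"dx":0,"dy":0.003,"dz":0,"rx":0,"ry":0,"rz":0},{"dx":0,"dy":0.003,"dz":0,"rx":0,"ry":0,"rz":0}]}}

```text
time: 21.8
position: [0.5632, 0.3368, 0.0987]
tool_rot: [-0.237, 0.972, 0.001, -0.001]
ft_force: [-0.5, -0.4, -3.1]
grip_width: 0.0176
```

```bash
python3 -c "
from h import *
st2()"
```

```text
t 21.8 jig [ -1.98 -58.41] z 98.67 f_jig [-0.6 -0.2 -3.1] m [ 0.09 -0.03  0.02] yang 117.37 tilt [-0.0033  0.0013] w 17.6
```

The foot lost contact and dropped at y≈-58 (force back to weight only), so that's the notch. Now I'll lower it gently.

Call:
{"api": "step_arm", "payload": {"targets": [{"dx":0,"dy":0,"dz":0.0005,"rx":0,"ry":0,"rz":0},{"dx":0,"dy":0,"dz":0.001,"rx":0,"ry":0,"rz":0},{"dx":0,"dy":0,"dz":0.0015,"rx":0,"ry":0,"rz":0},{"dx":0,"dy":0,"dz":0.002,"rx":0,"ry":0,"rz":0},{"dx":0,"dy":0,"dz":0.002,"rx":0,"ry":0,"rz":0}]}}

```text
time: 22.42
position: [0.5631, 0.3367, 0.0966]
tool_rot: [-0.237, 0.972, 0.001, -0.002]
ft_force: [-0.4, 0.5, -2.4]
grip_width: 0.0181
```

```bash
python3 -c "
from h import *
st2()
x,y=jig(-.7,-58.4); tgt(x,y,.094,117.3)"
```

```text
t 22.43 jig [ -2.13 -58.46] z 96.62 f_jig [-0.1  0.6 -2.4] m [0.01 0.04 0.03] yang 117.36 tilt [-0.0036  0.0011] w 18.1
t 22.43 pos [0.5631 0.3367 0.0966] d(mm) [-1.4  0.1  2.6] rv [ 0.15 -0.15  0.06] ft [-0.4  0.5 -2.4] w 18.1
```

Call:
{"api": "step_arm", "payload": {"targets": [{"dx":0,"dy":0,"dz":0.0005,"rx":0.1,"ry":-0.1,"rz":0},{"dx":0,"dy":0,"dz":0.001,"rx":0.1,"ry":-0.2,"rz":0},{"dx":0,"dy":0,"dz":0.0015,"rx":0.1,"ry":-0.2,"rz":0},{"dx":0,"dy":0,"dz":0.002,"rx":0.1,"ry":-0.2,"rz":0},{"dx":0,"dy":0,"dz":0.0025,"rx":0.1,"ry":-0.2,"rz":0}]}}

```text
time: 23.05
position: [0.5631, 0.3367, 0.0944]
tool_rot: [-0.237, 0.972, 0.001, 0.0]
ft_force: [-0.9, -0.1, 0.6]
grip_width: 0.018
```

```bash
python3 -c "
from h import *
st2()
x,y=jig(-.7,-58.4); tgt(x,y,.094,117.3)"
```

```text
t 23.05 jig [ -2.1  -58.46] z 94.41 f_jig [-0.8  0.3  0.6] m [-0.1   0.23  0.05] yang 117.36 tilt [0.0003 0.0012] w 18.0
t 23.05 pos [0.5631 0.3367 0.0944] d(mm) [-1.4  0.1  0.4] rv [0.05 0.05 0.06] ft [-0.9 -0.1  0.6] w 18.0
```

Call:
{"api": "step_arm", "payload": {"targets": [{"dx":0,"dy":0,"dz":0.0002,"rx":0,"ry":0,"rz":0},{"dx":0,"dy":0,"dz":0.0004,"rx":0,"ry":0,"rz":0},{"dx":0,"dy":0,"dz":0.0004,"rx":0,"ry":0,"rz":0},{"dx":0,"dy":0,"dz":0.0004,"rx":0,"ry":0,"rz":0},{"dx":0,"dy":0,"dz":0.0004,"rx":0,"ry":0,"rz":0}]}}

```text
time: 23.68
position: [0.5631, 0.3367, 0.0944]
tool_rot: [-0.237, 0.972, 0.001, 0.0]
ft_force: [-1.3, -0.6, 2.5]
grip_width: 0.018
```

```bash
python3 -c "
from h import *
st2()"
```

```text
t 23.68 jig [ -2.11 -58.48] z 94.41 f_jig [-1.4  0.1  2.5] m [-0.04  0.36  0.04] yang 117.36 tilt [0.0004 0.0012] w 18.0
```

Call:
{"api": "step_arm", "payload": {"targets": [{"dx":0,"dy":0,"dz":0,"rx":0,"ry":0,"rz":0},{"dx":0,"dy":0,"dz":0,"rx":0,"ry":0,"rz":0},{"dx":0,"dy":0,"dz":0,"rx":0,"ry":0,"rz":0},{"dx":0,"dy":0,"dz":0,"rx":0,"ry":0,"rz":0},{"dx":0,"dy":0,"dz":0,"rx":0,"ry":0,"rz":0}], "gripper": 0.45}}

```text
time: 24.3
position: [0.5632, 0.3367, 0.0943]
tool_rot: [-0.237, 0.972, 0.001, 0.0]
ft_force: [0.0, -0.1, -0.1]
grip_width: 0.039
```

Call:
{"api": "step_arm", "payload": {"targets": [{"dx":0,"dy":0,"dz":-0.01,"rx":0,"ry":0,"rz":0},{"dx":0,"dy":0,"dz":-0.025,"rx":0,"ry":0,"rz":0},{"dx":0,"dy":0,"dz":-0.05,"rx":0,"ry":0,"rz":0},{"dx":0,"dy":0,"dz":-0.075,"rx":0,"ry":0,"rz":0},{"dx":0,"dy":0,"dz":-0.09,"rx":0,"ry":0,"rz":0}]}}

```text
time: 24.92
position: [0.564, 0.337, 0.1871]
tool_rot: [-0.237, 0.972, 0.001, 0.002]
ft_force: [0.5, 0.4, 0.7]
grip_width: 0.0388
```

```bash
python3 -c "
from h import *
st2()
s=snap('side','side6');t=snap('top','top6')
cv2.imwrite('pics/side6c.png',cv2.resize(s['img'][190:300,225:375],None,fx=5,fy=5,interpolation=cv2.INTER_CUBIC))
cv2.imwrite('pics/top6c.png',cv2.resize(t['img'][190:315,215:350],None,fx=4.7,fy=4.7,interpolation=cv2.INTER_CUBIC))"
```

```text
t 24.93 jig [ -1.2  -58.61] z 187.1 f_jig [0.6 0.1 0.7] m [ 0.05  0.02 -0.01] yang 117.37 tilt [0.0039 0.0026] w 38.8
```

View pics/side6c.png

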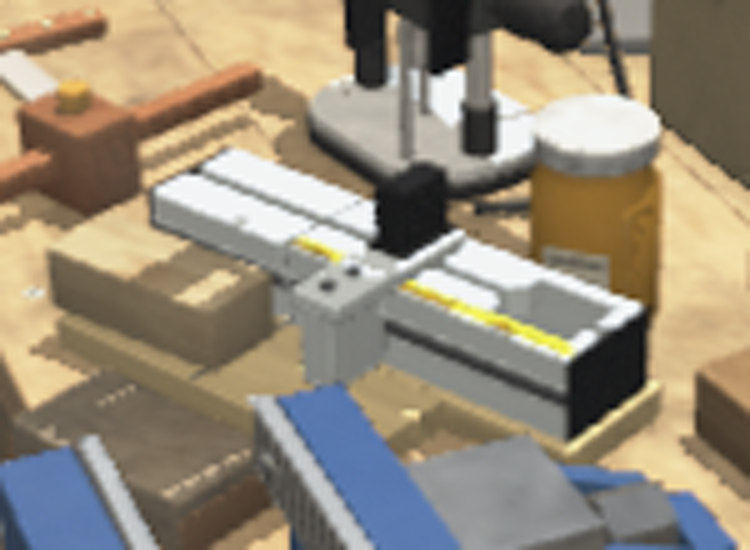

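View pics/top6c.png

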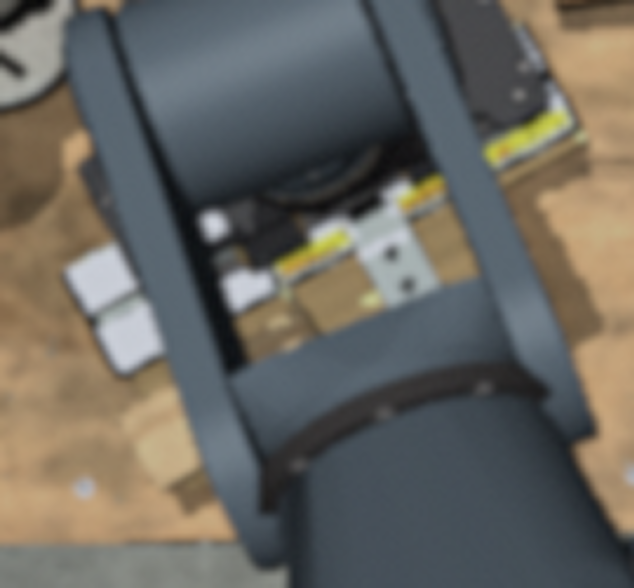

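Run:
```python
from h import *
for n in("top0","side0","side6"):
    c=load(n); P=cloud(c); a=np.radians(JY)
    d=(P[...,:2]-JO)*1e3; X=d@[np.cos(a),np.sin(a)]; Y=d@[-np.sin(a),np.cos(a)]; Z=P[...,2]*1e3
    m=(c["depth"]>0)&(X>-100)&(X<-34)&(Y>-30 if n!="side6" else Y>-45)&(Y<140)&(Z>43)&(Z<63)
    m=cv2.morphologyEx(m.astype(np.uint8),cv2.MORPH_OPEN,np.ones((3,3),np.uint8))
    k,l,s,_=cv2.connectedComponentsWithStats(m); i=1+s[1:,4].argmax(); v,u=np.nonzero(l==i)
    # rays onto block-top plane
    Q=np.array([tojig(p) for p in onplane(c,np.c_[u,v],.053)])
    r=cv2.minAreaRect(Q.astype(np.float32)); print(n,len(u),[np.round(x,1) for x in r],cv2.boxPoints(r).round(1).tolist(), "z med",np.median(Z[l==i]).round(1))
    if n=="side6":
        b=(c["depth"]>0)&(X>-66)&(X<-36)&(Y>-72)&(Y<-45)&(Z>60)&(Z<85); print("bridge z",np.median(Z[b]),Z[b].std(),b.sum())
        # slope across bridge
        A=np.c_[X[b],Y[b],np.ones(b.sum())]; print(np.linalg.lstsq(A,Z[b],rcond=None)[0])
        f=(c["depth"]>0)&(X>-28)&(X<-8)&(Y>10)&(Y<90)&(Z>50)&(Z<75); print("fence z",np.median(Z[f]))
```

```text
top0 853 [array([-68.3,  48.1]), array([ 45.1, 110.1]), np.float64(2.8)] [[-93.5, 102.0999984741211], [-88.19999694824219, -7.900000095367432], [-43.20000076293945, -5.800000190734863], [-48.5, 104.19999694824219]] z med 53.2
side0 569 [array([-72.8,  43.9]), array([ 58.6, 121.8]), np.float64(2.8)] [[-105.0999984741211, 103.30000305175781], [-99.0, -18.399999618530273], [-40.5, -15.5], [-46.599998474121094, 106.19999694824219]] z med 53.1
side6 569 [array([-72.5,  44.1]), array([ 57.5, 121.7]), np.float64(2.2)] [[-103.5, 103.80000305175781], [-98.80000305175781, -17.799999237060547], [-41.400001525878906, -15.600000381469727], [-46.099998474121094, 106.0]] z med 53.2
bridge z 72.54276593172347 2.6523417411290406 84
[-1.16204195e-02  1.18129290e-01  7.88083352e+01]
fence z 62.75241731629415
```

```bash
python3 -c "
from h import *
x,y=jig(-104.3,46.3); print(x,y); tgt(x,y,.15,120.1)"
```

```text
0.42428174826146503 0.3829058293392101
t 25.02 pos [0.5644 0.3372 0.1872] d(mm) [103.7 105.   36.6] rv [ 0.01  0.35 -2.73] ft [0.7 0.3 0.1] w 39.2
```

Call:
{"api": "step_arm", "payload": {"targets": [{"dx":0.015,"dy":0.015,"dz":0,"rx":0,"ry":0.1,"rz":-0.5},{"dx":0.04,"dy":0.04,"dz":0,"rx":0,"ry":0.2,"rz":-1},{"dx":0.07,"dy":0.07,"dz":0,"rx":0,"ry":0.3,"rz":-2},{"dx":0.095,"dy":0.096,"dz":0.02,"rx":0,"ry":0.3,"rz":-2.7},{"dx":0.104,"dy":0.105,"dz":0.035,"rx":0,"ry":0.3,"rz":-2.7}], "gripper": 1}}

```text
time: 25.65
position: [0.4188, 0.3826, 0.15]
tool_rot: [-0.261, 0.965, -0.0, -0.002]
ft_force: [0.5, -0.7, -0.4]
grip_width: 0.0804
```

```bash
python3 -c "
from h import *
x,y=jig(-104.3,46.3); tgt(x,y,.10,120.1)"
```

```text
t 25.65 pos [0.4188 0.3826 0.15  ] d(mm) [-5.1 -2.5 50. ] rv [ 0.04 -0.27  0.13] ft [ 0.5 -0.7 -0.4] w 80.4
```

Call:
{"api": "step_arm", "payload": {"targets": [{"dx":-0.003,"dy":-0.002,"dz":0.005,"rx":0,"ry":-0.2,"rz":0.1},{"dx":-0.005,"dy":-0.0025,"dz":0.02,"rx":0,"ry":-0.2,"rz":0.1},{"dx":-0.005,"dy":-0.0025,"dz":0.035,"rx":0,"ry":-0.2,"rz":0.1},{"dx":-0.005,"dy":-0.0025,"dz":0.045,"rx":0,"ry":-0.2,"rz":0.1},{"dx":-0.005,"dy":-0.0025,"dz":0.05,"rx":0,"ry":-0.2,"rz":0.1}], "gripper": 1}}

```text
time: 26.28
position: [0.4243, 0.3825, 0.099]
tool_rot: [-0.26, 0.966, 0.0, -0.001]
ft_force: [0.6, 0.0, -0.4]
grip_width: 0.0869
```

```bash
python3 -c "
from h import *
x,y=jig(-104.3,46.3); tgt(x,y,.043,120.1)
s=snap('side','side7');t=snap('top','top7')
cv2.imwrite('pics/side7c.png',cv2.resize(s['img'][170:320,205:375],None,fx=4.6,fy=4,interpolation=cv2.INTER_CUBIC))
cv2.imwrite('pics/top7c.png',cv2.resize(t['img'][190:315,215:350],None,fx=4.7,fy=4.7,interpolation=cv2.INTER_CUBIC))"
```

```text
t 26.27 pos [0.4243 0.3825 0.099 ] d(mm) [-0.4  0.3 56. ] rv [ 0.04 -0.14 -0.02] ft [ 0.6  0.  -0.4] w 86.9
```

View pics/side7c.png

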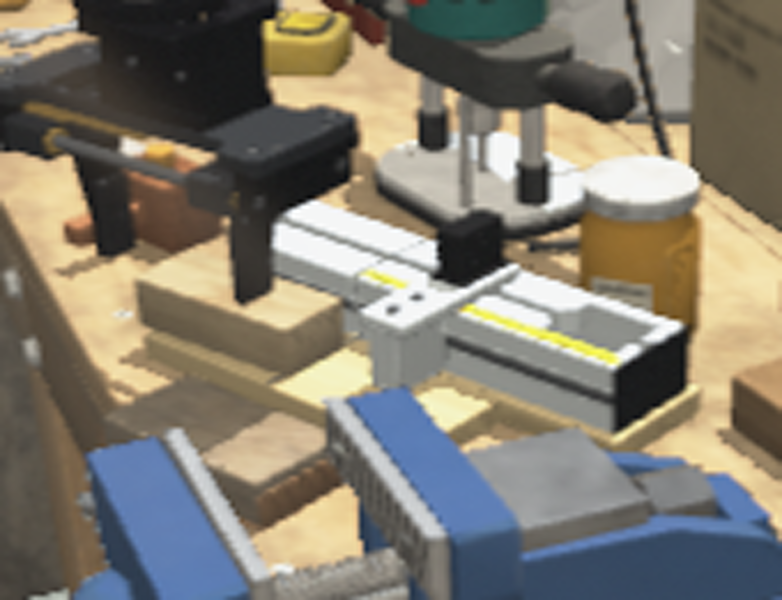

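View pics/top7c.png

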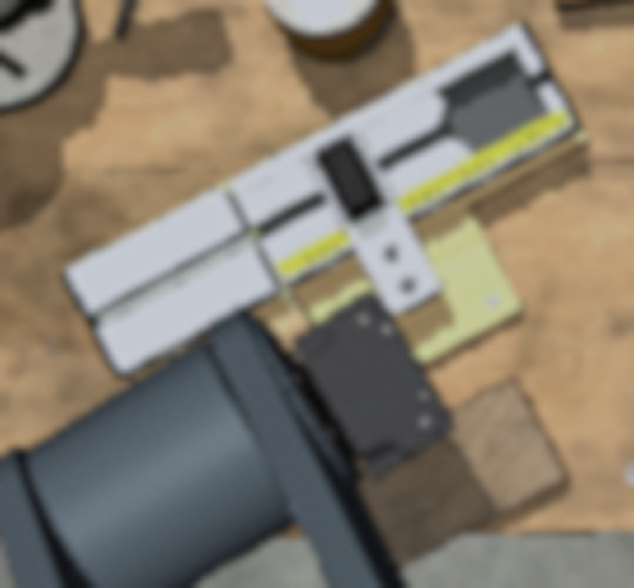

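Call:
{"api": "step_arm", "payload": {"targets": [{"dx":0,"dy":0,"dz":0.01,"rx":0,"ry":0,"rz":0},{"dx":0,"dy":0,"dz":0.02,"rx":0,"ry":0,"rz":0},{"dx":0,"dy":0,"dz":0.026,"rx":0,"ry":0,"rz":0},{"dx":0,"dy":0,"dz":0.03,"rx":0,"ry":0,"rz":0},{"dx":0,"dy":0,"dz":0.031,"rx":0,"ry":0,"rz":0}]}}

```text
time: 27.0
position: [0.424, 0.3825, 0.068]
tool_rot: [-0.26, 0.966, -0.0, -0.001]
ft_force: [0.4, 0.3, -0.0]
grip_width: 0.0868
```

```bash
python3 -c "
from h import *
x,y=jig(-104.3,46.3); tgt(x,y,.043,120.1)"
```

```text
t 27.0 pos [0.424  0.3825 0.068 ] d(mm) [-0.6  0.2 25. ] rv [ 0.04 -0.16  0.  ] ft [ 0.4  0.3 -0. ] w 86.8
```

Call:
{"api": "step_arm", "payload": {"targets": [{"dx":0,"dy":0,"dz":0.005,"rx":0,"ry":0,"rz":0},{"dx":0,"dy":0,"dz":0.012,"rx":0,"ry":-0.1,"rz":0},{"dx":0,"dy":0,"dz":0.018,"rx":0,"ry":-0.1,"rz":0},{"dx":0,"dy":0,"dz":0.023,"rx":0,"ry":-0.1,"rz":0},{"dx":0,"dy":0,"dz":0.025,"rx":0,"ry":-0.1,"rz":0}]}}

```text
time: 27.62
position: [0.4237, 0.3824, 0.0425]
tool_rot: [-0.26, 0.966, 0.0, -0.001]
ft_force: [-0.8, -0.6, 0.3]
grip_width: 0.0869
```

```bash
python3 -c "
from h import *
st2(); x,y=jig(-87,48.1); tgt(x,y,.043,117.3)"
```

```text
t 27.62 jig [-105.05   46.09] z 42.55 f_jig [-1.  -0.2  0.3] m [ 0.08  0.01 -0.01] yang 120.1 tilt [-0.0017 -0.0003] w 86.9
t 27.62 pos [0.4237 0.3824 0.0425] d(mm) [-18.1   1.1  -0.5] rv [ 0.03 -0.1   2.8 ] ft [-0.8 -0.6  0.3] w 86.9
```

Call:
{"api": "step_arm", "payload": {"targets": [{"dx":-0.003,"dy":0,"dz":0,"rx":0,"ry":0,"rz":0.3},{"dx":-0.007,"dy":0,"dz":0,"rx":0,"ry":0,"rz":0.8},{"dx":-0.011,"dy":0.0005,"dz":0,"rx":0,"ry":0,"rz":1.6},{"dx":-0.015,"dy":0.001,"dz":0,"rx":0,"ry":0,"rz":2.4},{"dx":-0.018,"dy":0.001,"dz":0,"rx":0,"ry":0,"rz":2.8}]}}

```text
time: 28.25
position: [0.4386, 0.3922, 0.0426]
tool_rot: [-0.236, 0.972, -0.0, -0.001]
ft_force: [-2.4, -1.5, 2.0]
grip_width: 0.0869
```

```bash
python3 -c "
from h import *
st2(); x,y=jig(-85.5,48.1); tgt(x,y,.043,117.3)"
```

```text
t 28.25 jig [-87.33  48.03] z 42.57 f_jig [-2.8 -0.2  2. ] m [-0.04  0.54  0.2 ] yang 117.29 tilt [-0.0028 -0.0009] w 86.9
t 28.25 pos [0.4386 0.3922 0.0426] d(mm) [-1.8  0.1 -0.4] rv [ 0.03 -0.17 -0.01] ft [-2.4 -1.5  2. ] w 86.9
```

Call:
{"api": "step_arm", "payload": {"targets": [{"dx":-0.0005,"dy":0,"dz":0,"rx":0,"ry":-0.1,"rz":0},{"dx":-0.001,"dy":0,"dz":0,"rx":0,"ry":-0.1,"rz":0},{"dx":-0.001,"dy":0,"dz":0,"rx":0,"ry":-0.1,"rz":0},{"dx":-0.001,"dy":0,"dz":0,"rx":0,"ry":-0.1,"rz":0},{"dx":-0.001,"dy":0,"dz":0,"rx":0,"ry":-0.1,"rz":0}]}}

```text
time: 28.88
position: [0.4386, 0.3923, 0.0425]
tool_rot: [-0.236, 0.972, -0.0, -0.002]
ft_force: [-4.3, -2.3, 3.9]
grip_width: 0.0869
```

```bash
python3 -c "
from h import *
st2()"
```

```text
t 28.88 jig [-87.3   48.05] z 42.49 f_jig [-4.9 -0.1  3.9] m [-0.17  0.73  0.26] yang 117.31 tilt [-0.0029 -0.0011] w 86.9
```

```bash
python3 -c "
from h import *
s=snap('side','side8');t=snap('top','top8')
cv2.imwrite('pics/side8c.png',cv2.resize(s['img'][190:320,205:355],None,fx=5,fy=4.6,interpolation=cv2.INTER_CUBIC))
cv2.imwrite('pics/top8c.png',cv2.resize(t['img'][190:315,215:350],None,fx=4.7,fy=4.7,interpolation=cv2.INTER_CUBIC))"
```

```text
(no output)
```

View pics/side8c.png

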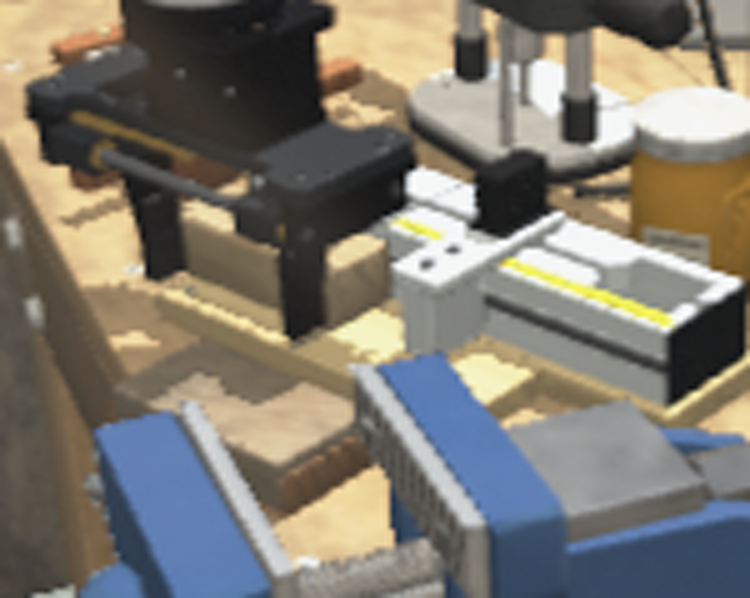

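View pics/top8c.png

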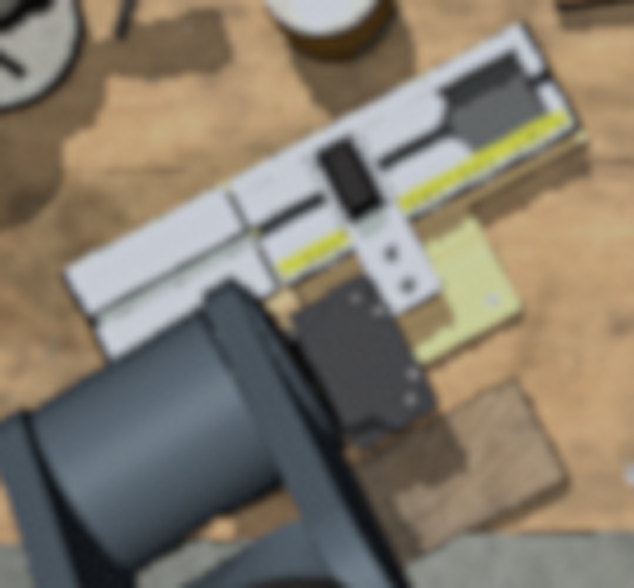

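```bash
python3 -c "
from h import *
s=load('side8')
for x in(-30,-34,-38,-75,-79):
  p=jig(x,-6.8); print(x,[ (proj(s,[*p,z])[0]-[205,190])*[5,4.6] for z in(.053,.018)])
im=s['img'][225:275,250:300]; cv2.imwrite('pics/b8.png',cv2.resize(im,None,fx=12,fy=12,interpolation=cv2.INTER_CUBIC))
"
```

```text
-30 [array([393.10299145, 242.15811899]), array([396.91708509, 299.15630886])]
-34 [array([387.43178862, 245.15336367]), array([391.33833685, 302.23681456])]
-38 [array([381.73436615, 248.16245625]), array([385.73417834, 305.33135145])]
-75 [array([327.75720228, 276.67048493]), array([332.65957941, 334.63839267])]
-79 [array([321.78021211, 279.82723113]), array([326.78464325, 337.88244914])]
```

View pics/b8.png

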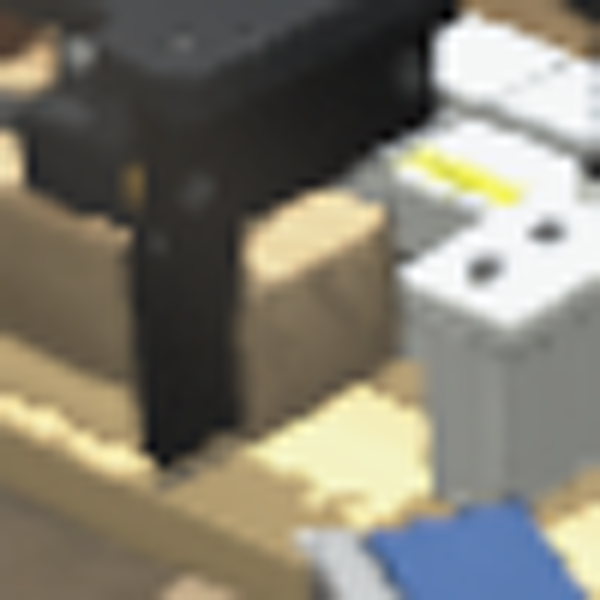

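```bash
python3 -c "
from h import *
s=load('side8')
for p in [(388,200),(248,285)]:
  q=(np.array(p)+.5)/12-.5+[250,225]; print(tojig(onplane(s,[q],.053)[0]))
"
```

```text
[-27.44241946   1.38478511]
[-69.29716346  -0.08075277]
```

Call:
{"api": "step_arm", "payload": {"targets": [{"dx":0.002,"dy":0,"dz":0,"rx":0,"ry":0.1,"rz":0},{"dx":0.006,"dy":0,"dz":0,"rx":0,"ry":0.1,"rz":0},{"dx":0.008,"dy":0,"dz":-0.01,"rx":0,"ry":0.1,"rz":0},{"dx":0.008,"dy":0,"dz":-0.035,"rx":0,"ry":0.1,"rz":0},{"dx":0.008,"dy":0,"dz":-0.065,"rx":0,"ry":0.1,"rz":0}]}}

```text
time: 29.6
position: [0.4319, 0.3887, 0.1084]
tool_rot: [-0.236, 0.972, -0.0, -0.002]
ft_force: [-0.3, -0.6, -0.5]
grip_width: 0.087
```

```bash
python3 -c "
from h import *
t=load('top0'); 
for p in [(168,225),(203,300),(175,265),(200,270),(190,280)]: print(p,tojig(onplane(t,[p],.03)[0]).round(0))
x,y=jig(-52.5,136); tgt(x,y,.10,117.3)
"
```

```text
(168, 225) [154. 201.]
(203, 300) [-51. 210.]
(175, 265) [ 58. 231.]
(200, 270) [ 18. 183.]
(190, 280) [  8. 215.]
t 29.6 pos [0.4319 0.3887 0.1084] d(mm) [-42.4  88.    8.2] rv [ 0.02 -0.26 -0.  ] ft [-0.3 -0.6 -0.5] w 87.0
```

Call:
{"api": "step_arm", "payload": {"targets": [{"dx":0,"dy":0.02,"dz":0,"rx":0,"ry":0,"rz":0},{"dx":-0.01,"dy":0.045,"dz":0,"rx":0,"ry":-0.1,"rz":0},{"dx":-0.025,"dy":0.07,"dz":0,"rx":0,"ry":-0.2,"rz":0},{"dx":-0.038,"dy":0.085,"dz":0,"rx":0,"ry":-0.2,"rz":0},{"dx":-0.042,"dy":0.088,"dz":0,"rx":0,"ry":-0.2,"rz":0}], "gripper": 0, "force": 10}}

```text
time: 30.22
position: [0.4282, 0.4879, 0.1076]
tool_rot: [-0.237, 0.972, 0.0, -0.0]
ft_force: [0.5, -0.1, -0.7]
grip_width: 0.0446
```

Call:
{"api": "step_arm", "payload": {"targets": [{"dx":0,"dy":0,"dz":0,"rx":0,"ry":0,"rz":0},{"dx":0,"dy":0,"dz":0,"rx":0,"ry":0,"rz":0},{"dx":0,"dy":0,"dz":0,"rx":0,"ry":0,"rz":0},{"dx":0,"dy":0,"dz":0,"rx":0,"ry":0,"rz":0},{"dx":0,"dy":0,"dz":0,"rx":0,"ry":0,"rz":0}]}}

```text
time: 30.85
position: [0.4283, 0.4876, 0.1077]
tool_rot: [-0.237, 0.972, 0.0, -0.0]
ft_force: [-0.6, -0.4, 0.2]
grip_width: 0.0016
```

```bash
python3 -c "
from h import *
st2(); x,y=jig(-52.5,136); tgt(x,y,.042,117.3)
s=snap('side','side9');t=snap('top','top9')
cv2.imwrite('pics/side9c.png',cv2.resize(s['img'][170:310,185:355],None,fx=4.5,fy=4.2,interpolation=cv2.INTER_CUBIC))
cv2.imwrite('pics/top9c.png',cv2.resize(t['img'][190:315,195:350],None,fx=4.7,fy=4.7,interpolation=cv2.INTER_CUBIC))"
```

```text
t 30.85 jig [-52.68 137.5 ] z 107.71 f_jig [-0.7 -0.   0.2] m [ 0.11  0.08 -0.03] yang 117.37 tilt [-0.0009  0.0003] w 1.6
t 30.85 pos [0.4283 0.4876 0.1077] d(mm) [-0.2 -1.5 65.7] rv [ 0.04 -0.04  0.07] ft [-0.6 -0.4  0.2] w 1.6
```

View pics/side9c.png

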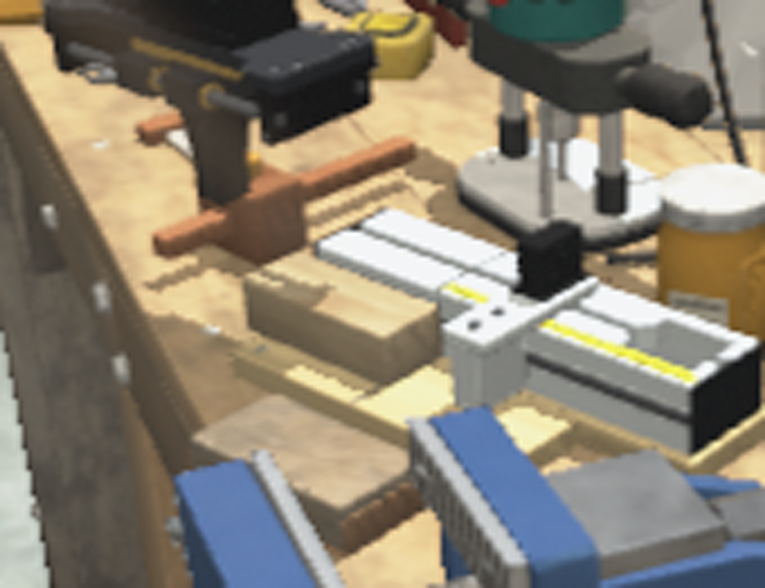

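View pics/top9c.png

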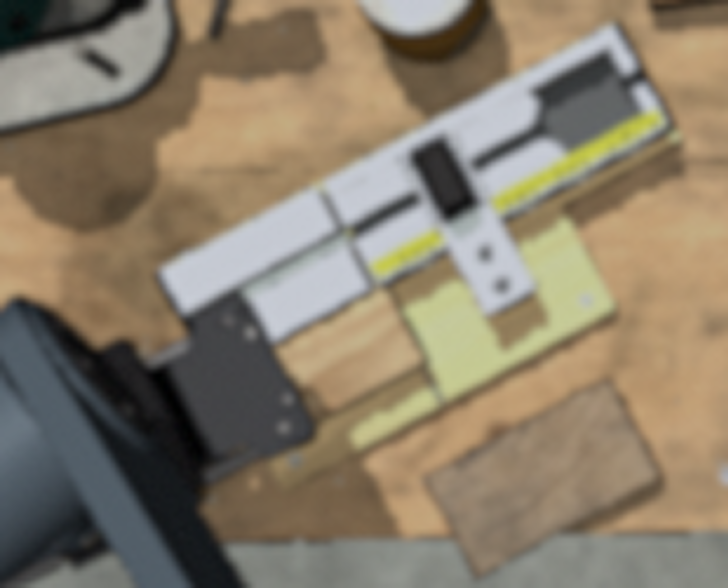

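```bash
cat >> h.py <<'E'
def blk(c,ymin=-60,ymax=140,show=True):
    P=cloud(c); a=np.radians(JY)
    d=(P[...,:2]-JO)*1e3; X=d@[np.cos(a),np.sin(a)]; Y=d@[-np.sin(a),np.cos(a)]; Z=P[...,2]*1e3
    m=(c["depth"]>0)&(X>-100)&(X<-30)&(Y>ymin)&(Y<ymax)&(Z>46)&(Z<58)
    m=cv2.morphologyEx(m.astype(np.uint8),cv2.MORPH_OPEN,np.ones((3,3),np.uint8))
    k,l,s,_=cv2.connectedComponentsWithStats(m); i=1+s[1:,4].argmax(); v,u=np.nonzero(l==i)
    Q=np.array([tojig(p) for p in onplane(c,np.c_[u,v],.053)])
    r=cv2.minAreaRect(Q.astype(np.float32)); print(len(u),[np.round(x,1) for x in r],cv2.boxPoints(r).round(1).tolist()); return l==i
E
python3 - <<'E'
from h import *
c=load("top9"); blk(c)
F=frame(JO,JY)
ys=np.arange(-90,10,1.)/1e3
# stop bridge along y at x=-60..-40, z=.072
g=np.mean([sample(c,F(np.full(len(ys),x),ys,.072)) for x in np.r_[-66:-36:3]/1e3],0)
print("bridge",list(zip((ys*1e3).astype(int),g.astype(int)))[10:60:1])
xs=np.arange(-85,-25,1.)/1e3
g=np.mean([sample(c,F(xs,np.full(len(xs),y),.072)) for y in np.r_[-66:-52:2]/1e3],0); print("bridge x",list(zip((xs*1e3).astype(int),g.astype(int)))[:30])
E
```

```text
498 [array([-53.8,  25.6]), array([46.3, 64.6]), np.float64(0.1)] [[-77.0999984741211, 57.900001525878906], [-76.9000015258789, -6.699999809265137], [-30.600000381469727, -6.599999904632568], [-30.799999237060547, 58.0]]
bridge [(np.int64(-80), np.int64(170)), (np.int64(-79), np.int64(170)), (np.int64(-78), np.int64(168)), (np.int64(-77), np.int64(167)), (np.int64(-76), np.int64(168)), (np.int64(-75), np.int64(171)), (np.int64(-74), np.int64(177)), (np.int64(-73), np.int64(184)), (np.int64(-72), np.int64(191)), (np.int64(-71), np.int64(196)), (np.int64(-70), np.int64(199)), (np.int64(-69), np.int64(201)), (np.int64(-68), np.int64(202)), (np.int64(-67), np.int64(201)), (np.int64(-66), np.int64(199)), (np.int64(-65), np.int64(196)), (np.int64(-64), np.int64(192)), (np.int64(-63), np.int64(185)), (np.int64(-62), np.int64(176)), (np.int64(-61), np.int64(168)), (np.int64(-60), np.int64(162)), (np.int64(-59), np.int64(159)), (np.int64(-58), np.int64(161)), (np.int64(-57), np.int64(167)), (np.int64(-56), np.int64(175)), (np.int64(-55), np.int64(183)), (np.int64(-54), np.int64(191)), (np.int
[... 998 characters left out ...]
.int64(-77), np.int64(126)), (np.int64(-76), np.int64(121)), (np.int64(-75), np.int64(115)), (np.int64(-74), np.int64(112)), (np.int64(-73), np.int64(117)), (np.int64(-72), np.int64(130)), (np.int64(-71), np.int64(150)), (np.int64(-70), np.int64(169)), (np.int64(-69), np.int64(184)), (np.int64(-68), np.int64(192)), (np.int64(-67), np.int64(192)), (np.int64(-66), np.int64(187)), (np.int64(-65), np.int64(179)), (np.int64(-64), np.int64(170)), (np.int64(-63), np.int64(162)), (np.int64(-62), np.int64(157)), (np.int64(-61), np.int64(156)), (np.int64(-60), np.int64(160)), (np.int64(-59), np.int64(168)), (np.int64(-58), np.int64(177)), (np.int64(-57), np.int64(187)), (np.int64(-56), np.int64(194))]
```

Call:
{"api": "step_arm", "payload": {"targets": [{"dx":0,"dy":0,"dz":0.015,"rx":0,"ry":0,"rz":0},{"dx":0,"dy":0,"dz":0.035,"rx":0,"ry":0,"rz":0},{"dx":0,"dy":0,"dz":0.05,"rx":0,"ry":0,"rz":0},{"dx":0,"dy":0,"dz":0.06,"rx":0,"ry":0,"rz":0},{"dx":0,"dy":0,"dz":0.065,"rx":0,"ry":0,"rz":0}]}}

```text
time: 31.58
position: [0.4279, 0.4875, 0.0415]
tool_rot: [-0.237, 0.972, -0.0, -0.001]
ft_force: [0.2, 0.2, 0.3]
grip_width: 0.0005
```

```bash
python3 -c "
from h import *
st2(); x,y=jig(-52.5,122); tgt(x,y,.042,117.3)"
```

```text
t 31.57 jig [-53.08 137.61] z 41.49 f_jig [0.3 0.1 0.3] m [0.05 0.   0.01] yang 117.39 tilt [-0.0019 -0.0005] w 0.5
t 31.57 pos [0.4279 0.4875 0.0415] d(mm) [ -0.6 -15.6  -0.5] rv [ 0.02 -0.11  0.09] ft [0.2 0.2 0.3] w 0.5
```

Clear of the block's +y end. Next I push gently along −y.

Call:
{"api": "step_arm", "payload": {"targets": [{"dx":0,"dy":-0.004,"dz":-0.0005,"rx":0,"ry":0,"rz":0},{"dx":-0.0005,"dy":-0.008,"dz":-0.0005,"rx":0,"ry":-0.1,"rz":0},{"dx":-0.0005,"dy":-0.013,"dz":-0.0005,"rx":0,"ry":-0.1,"rz":0},{"dx":-0.0005,"dy":-0.017,"dz":-0.0005,"rx":0,"ry":-0.1,"rz":0},{"dx":-0.0005,"dy":-0.02,"dz":-0.0005,"rx":0,"ry":-0.1,"rz":0}]}}

```text
time: 32.2
position: [0.4378, 0.4697, 0.0422]
tool_rot: [-0.237, 0.972, 0.0, 0.0]
ft_force: [-0.5, 0.4, 0.0]
grip_width: 0.0004
```

```bash
python3 -c "
from h import *
st2()"
```

```text
t 32.2 jig [-52.45 117.2 ] z 42.24 f_jig [-0.2  0.6  0. ] m [0.01 0.06 0.02] yang 117.37 tilt [-0.0001  0.0005] w 0.4
```

Call:
{"api": "step_arm", "payload": {"targets": [{"dx":0,"dy":-0.003,"dz":0,"rx":0,"ry":0,"rz":0},{"dx":0,"dy":-0.007,"dz":0,"rx":0,"ry":0,"rz":0},{"dx":0,"dy":-0.011,"dz":0,"rx":0,"ry":0,"rz":0},{"dx":0,"dy":-0.014,"dz":0,"rx":0,"ry":0,"rz":0},{"dx":0,"dy":-0.016,"dz":0,"rx":0,"ry":0,"rz":0}]}}

```text
time: 32.83
position: [0.4454, 0.4554, 0.0423]
tool_rot: [-0.236, 0.972, 0.0, 0.0]
ft_force: [0.1, 1.0, 0.0]
grip_width: 0.0003
```

```bash
python3 -c "
from h import *
st2()
t=snap('top','top10');blk(t)
cv2.imwrite('pics/top10c.png',cv2.resize(t['img'][190:315,195:350],None,fx=4.7,fy=4.7,interpolation=cv2.INTER_CUBIC))"
```

```text
t 32.83 jig [-52.31 101.03] z 42.28 f_jig [0.6 0.8 0. ] m [0.14 0.1  0.01] yang 117.36 tilt [0.0001 0.0007] w 0.3
246 [array([-53.7,  -5.1]), array([32. , 46.2]), np.float64(90.0)] [[-76.80000305175781, -21.100000381469727], [-30.600000381469727, -21.100000381469727], [-30.600000381469727, 10.800000190734863], [-76.80000305175781, 10.800000190734863]]
```

View pics/top10c.png

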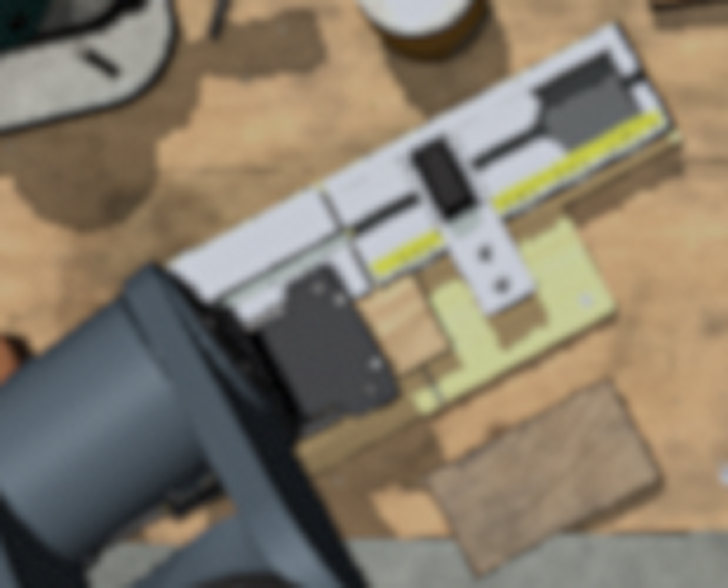

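Call:
{"api": "step_arm", "payload": {"targets": [{"dx":0,"dy":-0.004,"dz":0,"rx":0,"ry":0,"rz":0},{"dx":0,"dy":-0.009,"dz":0,"rx":0,"ry":0,"rz":0},{"dx":0,"dy":-0.014,"dz":0,"rx":0,"ry":0,"rz":0},{"dx":0,"dy":-0.018,"dz":0,"rx":0,"ry":0,"rz":0},{"dx":0,"dy":-0.021,"dz":0,"rx":0,"ry":0,"rz":0}]}}

```text
time: 33.5
position: [0.4553, 0.4362, 0.0423]
tool_rot: [-0.236, 0.972, 0.0, 0.0]
ft_force: [-0.1, 0.2, 0.3]
grip_width: 0.0005
```

Call:
{"api": "step_arm", "payload": {"targets": [{"dx":0,"dy":-0.001,"dz":0,"rx":0,"ry":0,"rz":0},{"dx":0,"dy":-0.002,"dz":0,"rx":0,"ry":0,"rz":0},{"dx":0,"dy":-0.003,"dz":0,"rx":0,"ry":0,"rz":0},{"dx":0,"dy":-0.004,"dz":0,"rx":0,"ry":0,"rz":0},{"dx":0,"dy":-0.004,"dz":0,"rx":0,"ry":0,"rz":0}]}}

```text
time: 34.12
position: [0.4571, 0.4326, 0.0422]
tool_rot: [-0.236, 0.972, 0.0, 0.0]
ft_force: [-0.1, -0.4, 0.6]
grip_width: 0.0008
```

```bash
python3 -c "
from h import *
st2()"
```

```text
t 34.12 jig [-52.31  75.39] z 42.23 f_jig [-0.3 -0.3  0.6] m [0.05 0.   0.02] yang 117.34 tilt [-0.      0.0003] w 0.8
```

Call:
{"api": "step_arm", "payload": {"targets": [{"dx":0,"dy":-0.0005,"dz":0,"rx":0,"ry":0,"rz":0},{"dx":0,"dy":-0.001,"dz":0,"rx":0,"ry":0,"rz":0},{"dx":0,"dy":-0.0015,"dz":0,"rx":0,"ry":0,"rz":0},{"dx":0,"dy":-0.0015,"dz":0,"rx":0,"ry":0,"rz":0},{"dx":0,"dy":-0.0015,"dz":0,"rx":0,"ry":0,"rz":0}]}}

```text
time: 34.75
position: [0.4578, 0.4313, 0.0422]
tool_rot: [-0.236, 0.972, 0.0, 0.0]
ft_force: [-0.5, -0.6, 0.4]
grip_width: 0.0005
```

```bash
python3 -c "
from h import *
st2()"
```

```text
t 34.75 jig [-52.3   73.88] z 42.25 f_jig [-0.7 -0.3  0.4] m [0.12 0.02 0.05] yang 117.35 tilt [0.     0.0003] w 0.5
```

Call:
{"api": "step_arm", "payload": {"targets": [{"dx":0,"dy":-0.0005,"dz":0,"rx":0,"ry":0,"rz":0},{"dx":0,"dy":-0.001,"dz":0,"rx":0,"ry":0,"rz":0},{"dx":0,"dy":-0.001,"dz":0,"rx":0,"ry":0,"rz":0},{"dx":0,"dy":-0.001,"dz":0,"rx":0,"ry":0,"rz":0},{"dx":0,"dy":-0.001,"dz":0,"rx":0,"ry":0,"rz":0}]}}

```text
time: 35.38
position: [0.4583, 0.4303, 0.0422]
tool_rot: [-0.236, 0.972, 0.0, -0.0]
ft_force: [0.2, -0.1, -0.4]
grip_width: 0.0003
```

```bash
python3 -c "
from h import *
st2()
t=snap('top','top11');blk(t)"
```

```text
t 35.38 jig [-52.34  72.83] z 42.23 f_jig [ 0.2 -0.2 -0.4] m [0.04 0.06 0.01] yang 117.34 tilt [-0.      0.0002] w 0.3
180 [array([-53.9, -31.7]), array([46. , 26.3]), np.float64(3.2)] [[-77.5999984741211, -19.799999237060547], [-76.19999694824219, -46.099998474121094], [-30.200000762939453, -43.5], [-31.700000762939453, -17.299999237060547]]
```

Call:
{"api": "step_arm", "payload": {"targets": [{"dx":0,"dy":-0.0005,"dz":0,"rx":0,"ry":0,"rz":0},{"dx":0,"dy":-0.001,"dz":0,"rx":0,"ry":0,"rz":0},{"dx":0,"dy":-0.001,"dz":0,"rx":0,"ry":0,"rz":0},{"dx":0,"dy":-0.001,"dz":0,"rx":0,"ry":0,"rz":0},{"dx":0,"dy":-0.001,"dz":0,"rx":0,"ry":0,"rz":0}]}}

```text
time: 36.05
position: [0.4587, 0.4295, 0.0422]
tool_rot: [-0.236, 0.972, 0.0, 0.0]
ft_force: [-1.4, 0.6, 0.1]
grip_width: 0.0006
```

```bash
python3 -c "
from h import *
st2()"
```

```text
t 36.05 jig [-52.33  71.86] z 42.24 f_jig [-0.9  1.2  0.1] m [0.24 0.19 0.04] yang 117.35 tilt [-0.      0.0002] w 0.6
```

Force is beginning to show (1.2 N). One more small step.

Call:
{"api": "step_arm", "payload": {"targets": [{"dx":0,"dy":-0.0003,"dz":0,"rx":0,"ry":0,"rz":0},{"dx":0,"dy":-0.0005,"dz":0,"rx":0,"ry":0,"rz":0},{"dx":0,"dy":-0.0005,"dz":0,"rx":0,"ry":0,"rz":0},{"dx":0,"dy":-0.0005,"dz":0,"rx":0,"ry":0,"rz":0},{"dx":0,"dy":-0.0005,"dz":0,"rx":0,"ry":0,"rz":0}]}}

```text
time: 36.67
position: [0.459, 0.429, 0.0422]
tool_rot: [-0.236, 0.972, 0.0, -0.0]
ft_force: [-0.2, 2.0, -1.2]
grip_width: 0.0001
```

```bash
python3 -c "
from h import *
st2()
s=snap('side','side12')
cv2.imwrite('pics/side12c.png',cv2.resize(s['img'][215:275,245:325],None,fx=9,fy=9,interpolation=cv2.INTER_CUBIC))"
```

```text
t 36.67 jig [-52.36  71.35] z 42.22 f_jig [ 0.7  1.8 -1.2] m [0.26 0.25 0.01] yang 117.35 tilt [-0.0001  0.0002] w 0.1
```

View pics/side12c.png

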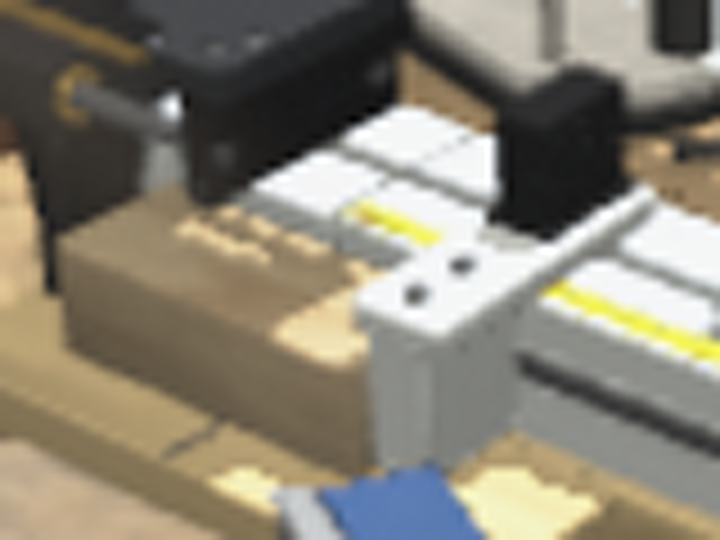

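Call:
{"api": "step_arm", "payload": {"targets": [{"dx":0,"dy":-0.0003,"dz":0,"rx":0,"ry":0,"rz":0},{"dx":0,"dy":-0.0006,"dz":0,"rx":0,"ry":0,"rz":0},{"dx":0,"dy":-0.0006,"dz":0,"rx":0,"ry":0,"rz":0},{"dx":0,"dy":-0.0006,"dz":0,"rx":0,"ry":0,"rz":0},{"dx":0,"dy":-0.0006,"dz":0,"rx":0,"ry":0,"rz":0}]}}

```text
time: 37.35
position: [0.4592, 0.4285, 0.0422]
tool_rot: [-0.236, 0.972, 0.0, -0.0]
ft_force: [-1.0, 1.3, 0.1]
grip_width: 0.0005
```

```bash
python3 -c "
from h import *
st2()"
```

```text
t 37.35 jig [-52.35  70.76] z 42.22 f_jig [-0.3  1.7  0.1] m [ 0.24  0.15 -0.03] yang 117.35 tilt [-0.      0.0002] w 0.5
```

```bash
cat >> h.py <<'E'
def bridge(c):
    F=frame(JO,JY); ys=np.arange(-95,-25,.5)/1e3; g=np.mean([sample(c,F(np.full(len(ys),x),ys,.072)) for x in np.r_[-66:-36:3]/1e3],0)
    k=(ys>-.066)&(ys<-.052); w=np.clip(190-g[k],0,None); print("hole y",((w*ys[k]).sum()/w.sum()*1e3).round(2))
    F2=frame(JO,JY); Ys=ys
    # tab vs fence: dark tab centroid on its top plane z=.106
    g=np.mean([sample(c,F(np.full(len(ys),x),ys,.106)) for x in np.r_[-12:13:3]/1e3],0); w=np.clip(90-g,0,None); print("tab y",((w*ys).sum()/w.sum()*1e3).round(2))
E
python3 -c "
from h import *
for n in ('top7','top8','top9','top10','top11'): print(n); bridge(load(n))
print('now'); t=snap('top','top13'); bridge(t); blk(t)
cv2.imwrite('pics/top13c.png',cv2.resize(t['img'][190:290,240:350],None,fx=6,fy=6,interpolation=cv2.INTER_CUBIC))"
```

```text
top7
hole y -58.94
tab y -59.37
top8
hole y -58.93
tab y -59.37
top9
hole y -58.93
tab y -59.36
top10
hole y -58.93
tab y -59.38
top11
hole y -58.93
tab y -59.38
now
hole y -61.75
tab y -58.85
179 [array([-54. , -34.1]), array([46.4, 25.1]), np.float64(2.6)] [[-77.80000305175781, -22.600000381469727], [-76.5999984741211, -47.70000076293945], [-30.299999237060547, -45.599998474121094], [-31.399999618530273, -20.5]]
```

View pics/top13c.png

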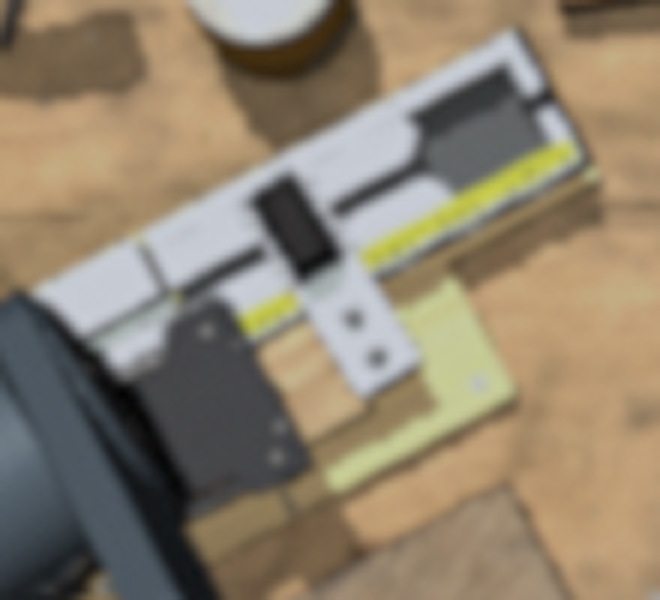

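The picture shows that pushing the block yawed the stop about 3°: the arm holes moved −2.8 mm while the tab moved +0.5 mm. I'll back off and square the stop by regripping its tab with the jaws aligned to the jig; its arm will then nudge the block back and stay in contact with it.

Call:
{"api": "step_arm", "payload": {"targets": [{"dx":0,"dy":0.003,"dz":0,"rx":0,"ry":0,"rz":0},{"dx":0,"dy":0.008,"dz":0,"rx":0,"ry":0,"rz":0},{"dx":0,"dy":0.012,"dz":-0.02,"rx":0,"ry":0,"rz":0},{"dx":0,"dy":0.014,"dz":-0.06,"rx":0,"ry":0,"rz":0},{"dx":0,"dy":0.014,"dz":-0.11,"rx":0,"ry":0,"rz":0}]}}

```text
time: 38.02
position: [0.4519, 0.4406, 0.1522]
tool_rot: [-0.237, 0.972, -0.001, -0.001]
ft_force: [0.4, -0.2, 0.5]
grip_width: 0.0002
```

```bash
python3 -c "
from h import *
st2();x,y=jig(-2.1,-58.5); tgt(x,y,.15,117.3)"
```

```text
t 38.02 jig [-53.3   84.92] z 152.18 f_jig [ 0.3 -0.4  0.5] m [0.08 0.01 0.03] yang 117.38 tilt [-0.0023 -0.0017] w 0.2
t 38.02 pos [0.4519 0.4406 0.1522] d(mm) [ -51.  -143.5    2.1] rv [-0.03 -0.16  0.08] ft [ 0.4 -0.2  0.5] w 0.2
```

Call:
{"api": "step_arm", "payload": {"targets": [{"dx":-0.01,"dy":-0.025,"dz":0,"rx":0,"ry":0,"rz":0},{"dx":-0.023,"dy":-0.065,"dz":0,"rx":0,"ry":-0.1,"rz":0.1},{"dx":-0.038,"dy":-0.105,"dz":0,"rx":0,"ry":-0.2,"rz":0.1},{"dx":-0.048,"dy":-0.135,"dz":0,"rx":0,"ry":-0.2,"rz":0.1},{"dx":-0.051,"dy":-0.1435,"dz":0,"rx":0,"ry":-0.2,"rz":0.1}], "gripper": 0.5}}

```text
time: 38.65
position: [0.5645, 0.3354, 0.1521]
tool_rot: [-0.235, 0.972, -0.0, 0.001]
ft_force: [0.2, 0.2, -0.7]
grip_width: 0.0401
```

```bash
python3 -c "
from h import *
st2();x,y=jig(-2.1,-58.5); tgt(x,y,.0955,117.3)"
```

```text
t 38.65 jig [ -1.47 -60.26] z 152.06 f_jig [ 0.2  0.1 -0.7] m [ 0.1   0.05 -0.05] yang 117.14 tilt [ 0.0013 -0.0001] w 40.1
t 38.65 pos [0.5645 0.3354 0.1521] d(mm) [ 0.7  1.8 56.6] rv [-0.04  0.06 -0.16] ft [ 0.2  0.2 -0.7] w 40.1
```

Call:
{"api": "step_arm", "payload": {"targets": [{"dx":0.0007,"dy":0.0018,"dz":0.005,"rx":0,"ry":0,"rz":-0.1},{"dx":0.0007,"dy":0.0018,"dz":0.02,"rx":0,"ry":0,"rz":-0.1},{"dx":0.0007,"dy":0.0018,"dz":0.037,"rx":0,"ry":0,"rz":-0.1},{"dx":0.0007,"dy":0.0018,"dz":0.049,"rx":0,"ry":0,"rz":-0.1},{"dx":0.0007,"dy":0.0018,"dz":0.055,"rx":0,"ry":0,"rz":-0.1}]}}

```text
time: 39.28
position: [0.5621, 0.3367, 0.0954]
tool_rot: [-0.236, 0.972, -0.0, -0.001]
ft_force: [-0.6, -0.4, -0.4]
grip_width: 0.0436
```

```bash
python3 -c "
from h import *
st2();x,y=jig(-2.1,-58.5); tgt(x,y,.0955,117.3)"
```

```text
t 39.27 jig [ -2.98 -57.96] z 95.39 f_jig [-0.7 -0.1 -0.4] m [0.02 0.02 0.  ] yang 117.27 tilt [-0.001 -0.001] w 43.6
t 39.27 pos [0.5621 0.3367 0.0954] d(mm) [-0.9 -0.5 -0.1] rv [-0.02 -0.08 -0.03] ft [-0.6 -0.4 -0.4] w 43.6
```

Call:
{"api": "step_arm", "payload": {"targets": [{"dx":-0.0009,"dy":-0.0005,"dz":0,"rx":0,"ry":0,"rz":0},{"dx":-0.0009,"dy":-0.0005,"dz":0,"rx":0,"ry":-0.1,"rz":0},{"dx":-0.0009,"dy":-0.0005,"dz":0,"rx":0,"ry":-0.1,"rz":0},{"dx":-0.0009,"dy":-0.0005,"dz":0,"rx":0,"ry":-0.1,"rz":0},{"dx":-0.0009,"dy":-0.0005,"dz":0,"rx":0,"ry":-0.1,"rz":0}], "gripper": 0, "force": 15}}

```text
time: 39.9
position: [0.5636, 0.3367, 0.096]
tool_rot: [-0.236, 0.972, -0.0, 0.001]
ft_force: [0.5, -0.3, 2.3]
grip_width: 0.0177
```

Call:
{"api": "step_arm", "payload": {"targets": [{"dx":0,"dy":0,"dz":0,"rx":0,"ry":0,"rz":0},{"dx":0,"dy":0,"dz":0,"rx":0,"ry":0,"rz":0},{"dx":0,"dy":0,"dz":0,"rx":0,"ry":0,"rz":0},{"dx":0,"dy":0,"dz":0,"rx":0,"ry":0,"rz":0},{"dx":0,"dy":0,"dz":0,"rx":0,"ry":0,"rz":0}]}}

```text
time: 40.52
position: [0.5636, 0.3367, 0.096]
tool_rot: [-0.236, 0.972, -0.0, 0.001]
ft_force: [0.5, 1.0, 0.1]
grip_width: 0.0178
```

```bash
python3 -c "
from h import *
st2();x,y=jig(-2.1,-58.5); tgt(x,y,.0955,117.3)"
```

```text
t 40.52 jig [ -1.74 -58.67] z 95.96 f_jig [0.9 0.6 0.1] m [-0.    0.04  0.02] yang 117.27 tilt [ 0.0015 -0.    ] w 17.8
t 40.52 pos [0.5636 0.3367 0.096 ] d(mm) [0.4 0.2 0.5] rv [-0.04  0.08 -0.03] ft [0.5 1.  0.1] w 17.8
```

Call:
{"api": "step_arm", "payload": {"targets": [{"dx":0,"dy":0,"dz":0,"rx":0,"ry":0,"rz":0},{"dx":0,"dy":0,"dz":0,"rx":0,"ry":0,"rz":0},{"dx":0,"dy":0,"dz":0,"rx":0,"ry":0,"rz":0},{"dx":0,"dy":0,"dz":0,"rx":0,"ry":0,"rz":0},{"dx":0,"dy":0,"dz":0,"rx":0,"ry":0,"rz":0}], "gripper": 0.45}}

```text
time: 41.15
position: [0.5636, 0.3367, 0.096]
tool_rot: [-0.236, 0.972, -0.0, 0.001]
ft_force: [-0.7, 0.6, -0.5]
grip_width: 0.039
```

Call:
{"api": "step_arm", "payload": {"targets": [{"dx":0,"dy":0,"dz":-0.01,"rx":0,"ry":0,"rz":0},{"dx":0,"dy":0,"dz":-0.025,"rx":0,"ry":0,"rz":0},{"dx":0,"dy":0,"dz":-0.05,"rx":0,"ry":0,"rz":0},{"dx":0.01,"dy":0.02,"dz":-0.065,"rx":0,"ry":0,"rz":0},{"dx":0.03,"dy":0.06,"dz":-0.07,"rx":0,"ry":0,"rz":0}]}}

```text
time: 41.78
position: [0.5099, 0.377, 0.1681]
tool_rot: [-0.234, 0.972, 0.0, 0.003]
ft_force: [-1.2, 0.6, -0.4]
grip_width: 0.0394
```

```bash
python3 -c "
from h import *
x,y=jig(-52.5,110); tgt(x,y,.16,117.3)"
```

```text
t 41.77 pos [0.5099 0.377  0.1681] d(mm) [ 21.9 108.2   7.9] rv [-0.02  0.31 -0.19] ft [-1.2  0.6 -0.4] w 39.4
```

Call:
{"api": "step_arm", "payload": {"targets": [{"dx":0.003,"dy":0.025,"dz":0,"rx":0,"ry":0.1,"rz":0},{"dx":0.01,"dy":0.06,"dz":0,"rx":0,"ry":0.2,"rz":-0.1},{"dx":0.018,"dy":0.09,"dz":0.004,"rx":0,"ry":0.3,"rz":-0.2},{"dx":0.022,"dy":0.105,"dz":0.008,"rx":0,"ry":0.3,"rz":-0.2},{"dx":0.022,"dy":0.108,"dz":0.008,"rx":0,"ry":0.3,"rz":-0.2}], "gripper": 0}}

```text
time: 42.4
position: [0.4395, 0.4636, 0.1598]
tool_rot: [-0.237, 0.971, -0.0, -0.0]
ft_force: [0.3, 0.2, -0.3]
grip_width: 0.0024
```

```bash
python3 -c "
from h import *
st2()
t=snap('top','top14'); bridge(t); blk(t); s=snap('side','side14')
cv2.imwrite('pics/top14c.png',cv2.resize(t['img'][190:290,240:350],None,fx=6,fy=6,interpolation=cv2.INTER_CUBIC))
cv2.imwrite('pics/side14c.png',cv2.resize(s['img'][205:275,225:325],None,fx=7.5,fy=7.5,interpolation=cv2.INTER_CUBIC))"
```

```text
t 42.4 jig [-53.72 111.06] z 159.85 f_jig [ 0.4  0.1 -0.3] m [ 0.04  0.02 -0.02] yang 117.44 tilt [-0.0004 -0.001 ] w 2.4
hole y -59.39
tab y -59.44
593 [array([-53.6,  -5.9]), array([46.7, 79.3]), np.float64(0.8)] [[-77.5, 33.400001525878906], [-76.4000015258789, -45.900001525878906], [-29.700000762939453, -45.20000076293945], [-30.799999237060547, 34.099998474121094]]
```

View pics/top14c.png

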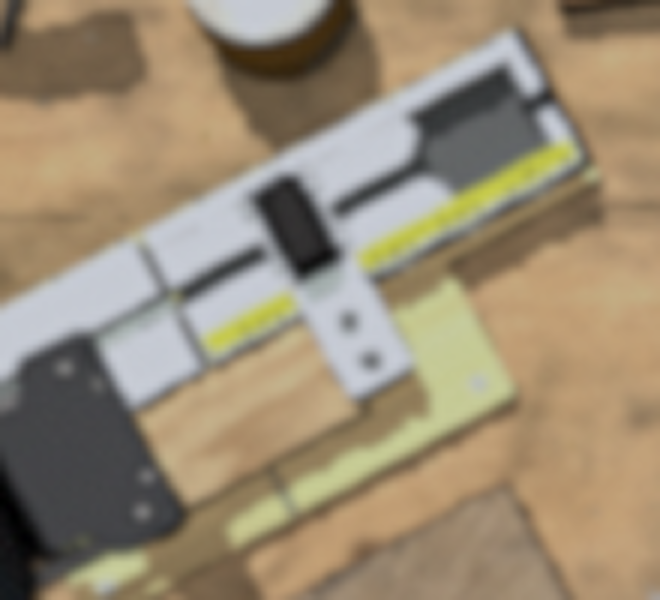

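View pics/side14c.png

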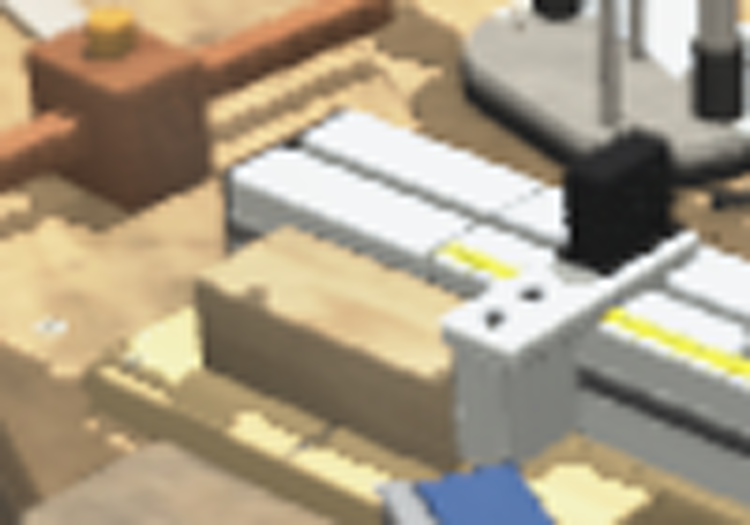

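Call:
{"api": "step_arm", "payload": {"targets": [{"dx":0,"dy":0.015,"dz":0,"rx":0,"ry":0,"rz":0},{"dx":0,"dy":0.035,"dz":0,"rx":0,"ry":0,"rz":0},{"dx":0,"dy":0.06,"dz":0,"rx":0,"ry":0,"rz":0},{"dx":0,"dy":0.08,"dz":0,"rx":0,"ry":0,"rz":0},{"dx":0,"dy":0.09,"dz":0,"rx":0,"ry":0,"rz":0}], "gripper": 0}}

```text
time: 43.12
position: [0.3989, 0.5444, 0.1599]
tool_rot: [-0.237, 0.971, -0.0, 0.0]
ft_force: [0.4, 0.5, -0.4]
grip_width: 0.0006
```

```bash
cat >> h.py <<'E'
def edge(s,g):  # steepest-gradient position, parabola-refined centroid
    d=np.abs(np.gradient(g)); i=d.argmax(); w=d[max(0,i-6):i+7]; return (w*s[max(0,i-6):i+7]).sum()/w.sum()*1e3
def blk2(c,y1):
    F=frame(JO,JY)
    xs=np.arange(-88,-62,.5)/1e3; print("front edge x(y):",[(y,round(edge(xs,np.mean([sample(c,F(xs,np.full(len(xs),(y+k)/1e3),.053)) for k in(-3,-1,1,3)],0)),1)) for y in range(-35,int(y1)-8,12)])
    ys=np.arange(y1-15,y1+15,.5)/1e3; print("+y end y(x):",[(x,round(edge(ys,np.mean([sample(c,F(np.full(len(ys),(x+k)/1e3),ys,.053)) for k in(-2,0,2)],0)),1)) for x in(-70,-62,-54,-46,-38)])
E
python3 -c "
from h import *
st2()
t=snap('top','top15'); bridge(t); blk(t,-44); blk2(t,62)
cv2.imwrite('pics/top15c.png',cv2.resize(t['img'][190:290,235:345],None,fx=6,fy=6,interpolation=cv2.INTER_CUBIC))
c=load('top0')"
```

```text
t 43.12 jig [-52.79 201.5 ] z 159.95 f_jig [ 0.6  0.3 -0.4] m [0.03 0.05 0.  ] yang 117.42 tilt [ 0.0009 -0.0003] w 0.6
hole y -59.38
tab y -59.46
784 [array([-53.7,   8.1]), array([ 46.8, 104.1]), np.float64(0.6)] [[-77.5999984741211, 59.900001525878906], [-76.5999984741211, -44.20000076293945], [-29.799999237060547, -43.70000076293945], [-30.899999618530273, 60.400001525878906]]
front edge x(y): [(-35, np.float64(-74.2)), (-23, np.float64(-74.2)), (-11, np.float64(-86.5)), (1, np.float64(-86.7)), (13, np.float64(-86.8)), (25, np.float64(-75.1)), (37, np.float64(-74.9)), (49, np.float64(-75.6))]
+y end y(x): [(-70, np.float64(60.8)), (-62, np.float64(61.3)), (-54, np.float64(62.4)), (-46, np.float64(70.5)), (-38, np.float64(61.3))]
```

View pics/top15c.png

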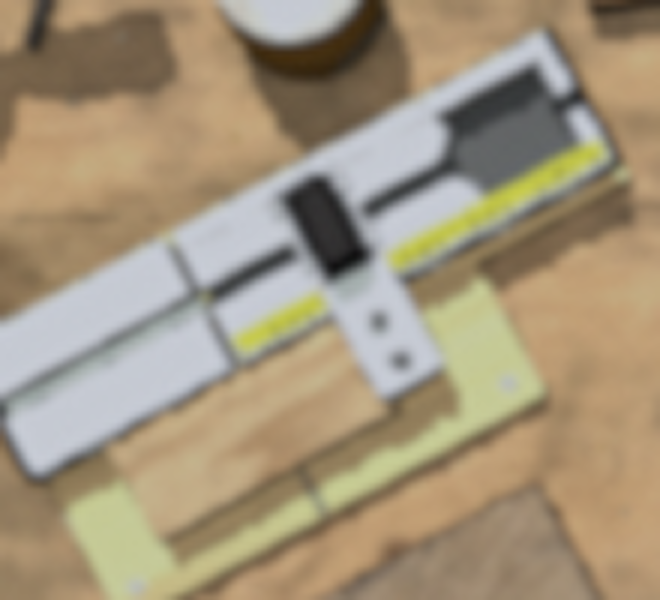

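The stop is square again, but the block sits about 1° off flush. I'll press it flush with the two fingers, then nudge it the last fraction, watching the stop for any movement.

```bash
python3 -c "
from h import *
x,y=jig(-106,9); tgt(x,y,.14,117.3)"
```

```text
t 43.17 pos [0.3985 0.5451 0.1599] d(mm) [  53.7 -193.1   19.9] rv [0.01 0.05 0.14] ft [ 0.1  0.9 -0.5] w 0.2
```

Call:
{"api": "step_arm", "payload": {"targets": [{"dx":0.01,"dy":-0.035,"dz":0,"rx":0,"ry":0,"rz":0},{"dx":0.025,"dy":-0.085,"dz":0,"rx":0,"ry":0,"rz":0.1},{"dx":0.04,"dy":-0.14,"dz":0,"rx":0,"ry":0,"rz":0.1},{"dx":0.05,"dy":-0.18,"dz":0.01,"rx":0,"ry":0,"rz":0.1},{"dx":0.0535,"dy":-0.193,"dz":0.02,"rx":0,"ry":0,"rz":0.1}], "gripper": 0.69}}

```text
time: 43.8
position: [0.4407, 0.3468, 0.1399]
tool_rot: [-0.235, 0.972, -0.0, 0.0]
ft_force: [-0.4, 0.6, 1.3]
grip_width: 0.0423
```

```bash
python3 -c "
from h import *
st2();x,y=jig(-106,9); tgt(x,y,.065,117.3)"
```

```text
t 43.8 jig [-106.3     6.67] z 139.9 f_jig [-0.1  0.7  1.3] m [ 0.09  0.07 -0.01] yang 117.15 tilt [0.0007 0.0001] w 42.3
t 43.8 pos [0.4407 0.3468 0.1399] d(mm) [-0.2  2.4 74.9] rv [-0.01  0.04 -0.15] ft [-0.4  0.6  1.3] w 42.3
```

```bash
python3 -c "
from h import *
t=load('top0')
print([tojig(p).round(1) for p in onplane(t,[(285.2,292.1),(324.6,270.9)],.031)])"
```

```text
[array([-129.6,   24.9]), array([-130.4,  -84. ])]
```

Call:
{"api": "step_arm", "payload": {"targets": [{"dx":-0.001,"dy":0.002,"dz":0.01,"rx":0,"ry":0,"rz":-0.1},{"dx":-0.003,"dy":0.0024,"dz":0.03,"rx":0,"ry":0,"rz":-0.15},{"dx":-0.003,"dy":0.0024,"dz":0.05,"rx":0,"ry":0,"rz":-0.15},{"dx":-0.003,"dy":0.0024,"dz":0.065,"rx":0,"ry":0,"rz":-0.15},{"dx":-0.003,"dy":0.0024,"dz":0.075,"rx":0,"ry":0,"rz":-0.15}]}}

```text
time: 44.42
position: [0.4419, 0.3511, 0.0638]
tool_rot: [-0.237, 0.972, -0.0, 0.0]
ft_force: [-0.0, 0.1, 0.2]
grip_width: 0.0601
```

```bash
python3 -c "
from h import *
st2();x,y=jig(-102,9); tgt(x,y,.043,117.3)"
```

```text
t 44.42 jig [-103.24    9.95] z 63.78 f_jig [0.  0.1 0.2] m [0.1  0.04 0.05] yang 117.36 tilt [ 0.0001 -0.    ] w 60.1
t 44.42 pos [0.4419 0.3511 0.0638] d(mm) [-1.2 -1.  20.8] rv [-0.    0.    0.06] ft [-0.   0.1  0.2] w 60.1
```

Call:
{"api": "step_arm", "payload": {"targets": [{"dx":-0.001,"dy":-0.001,"dz":0.006,"rx":0,"ry":0,"rz":0},{"dx":-0.001,"dy":-0.001,"dz":0.014,"rx":0,"ry":0,"rz":0},{"dx":-0.001,"dy":-0.001,"dz":0.021,"rx":0,"ry":0,"rz":0},{"dx":-0.004,"dy":-0.001,"dz":0.021,"rx":0,"ry":0,"rz":0},{"dx":-0.008,"dy":-0.001,"dz":0.021,"rx":0,"ry":0,"rz":0}]}}

```text
time: 45.05
position: [0.4499, 0.3541, 0.043]
tool_rot: [-0.237, 0.972, 0.0, 0.0]
ft_force: [0.2, 0.5, 0.6]
grip_width: 0.0601
```

```bash
python3 -c "
from h import *
st2();x,y=jig(-87.5,9); tgt(x,y,.043,117.3)"
```

```text
t 45.05 jig [-94.76   8.93] z 43.01 f_jig [0.4 0.3 0.6] m [ 0.04  0.04 -0.04] yang 117.36 tilt [0.0006 0.0002] w 60.1
t 45.05 pos [0.4499 0.3541 0.043 ] d(mm) [-7.3  0.1  0. ] rv [-0.    0.04  0.06] ft [0.2 0.5 0.6] w 60.1
```

Call:
{"api": "step_arm", "payload": {"targets": [{"dx":-0.002,"dy":0,"dz":0,"rx":0,"ry":0,"rz":0},{"dx":-0.004,"dy":0,"dz":0,"rx":0,"ry":0,"rz":0},{"dx":-0.006,"dy":0,"dz":0,"rx":0,"ry":0,"rz":0},{"dx":-0.0073,"dy":0,"dz":0,"rx":0,"ry":0,"rz":0},{"dx":-0.0078,"dy":0,"dz":0,"rx":0,"ry":0,"rz":0}]}}

```text
time: 45.68
position: [0.4566, 0.3576, 0.043]
tool_rot: [-0.237, 0.972, -0.0, 0.0]
ft_force: [-0.9, 0.1, 0.4]
grip_width: 0.0597
```

```bash
python3 -c "
from h import *
st2()"
```

```text
t 45.67 jig [-87.15   8.97] z 42.98 f_jig [-0.7  0.5  0.4] m [0.04 0.12 0.03] yang 117.36 tilt [0.0002 0.    ] w 59.7
```

Call:
{"api": "step_arm", "payload": {"targets": [{"dx":-0.0003,"dy":0,"dz":0,"rx":0,"ry":0,"rz":0},{"dx":-0.0006,"dy":0,"dz":0,"rx":0,"ry":0,"rz":0},{"dx":-0.0008,"dy":0,"dz":0,"rx":0,"ry":0,"rz":0},{"dx":-0.0008,"dy":0,"dz":0,"rx":0,"ry":0,"rz":0},{"dx":-0.0008,"dy":0,"dz":0,"rx":0,"ry":0,"rz":0}]}}

```text
time: 46.3
position: [0.457, 0.3578, 0.043]
tool_rot: [-0.237, 0.972, -0.0, -0.0]
ft_force: [-1.2, -0.2, 0.2]
grip_width: 0.0596
```

```bash
python3 -c "
from h import *
st2()"
```

```text
t 46.3 jig [-86.75   8.98] z 42.95 f_jig [-1.2  0.4  0.2] m [-0.03  0.28 -0.06] yang 117.37 tilt [-0.0005 -0.0003] w 59.6
```

Call:
{"api": "step_arm", "payload": {"targets": [{"dx":-0.0004,"dy":0,"dz":0,"rx":0,"ry":0,"rz":0},{"dx":-0.0008,"dy":0,"dz":0,"rx":0,"ry":0,"rz":0},{"dx":-0.001,"dy":0,"dz":0,"rx":0,"ry":0,"rz":0},{"dx":-0.001,"dy":0,"dz":0,"rx":0,"ry":0,"rz":0},{"dx":-0.001,"dy":0,"dz":0,"rx":0,"ry":0,"rz":0}]}}

```text
time: 46.92
position: [0.457, 0.3578, 0.0429]
tool_rot: [-0.237, 0.972, -0.0, -0.001]
ft_force: [-4.1, -1.8, 4.5]
grip_width: 0.0601
```

```bash
python3 -c "
from h import *
st2()"
```

```text
t 46.92 jig [-86.71   8.96] z 42.88 f_jig [-4.5  0.3  4.5] m [-0.34  0.67  0.  ] yang 117.37 tilt [-0.0023 -0.0013] w 60.1
```

Call:
{"api": "step_arm", "payload": {"targets": [{"dx":0.002,"dy":0,"dz":0,"rx":0,"ry":0,"rz":0},{"dx":0.006,"dy":0,"dz":0,"rx":0,"ry":0.1,"rz":0},{"dx":0.009,"dy":0,"dz":-0.015,"rx":0,"ry":0.1,"rz":0},{"dx":0.009,"dy":0,"dz":-0.04,"rx":0,"ry":0.1,"rz":0},{"dx":0.009,"dy":0,"dz":-0.07,"rx":0,"ry":0.1,"rz":0}]}}

```text
time: 47.55
position: [0.4494, 0.3538, 0.1142]
tool_rot: [-0.237, 0.972, -0.0, -0.002]
ft_force: [-0.5, 0.4, -0.0]
grip_width: 0.06
```

```bash
python3 -c "
from h import *
st2();x,y=jig(-46,84); tgt(x,y,.1,117.3)"
```

```text
t 47.55 jig [-95.3    8.96] z 114.23 f_jig [-0.3  0.6 -0. ] m [ 0.05  0.   -0.02] yang 117.37 tilt [-0.0031 -0.0017] w 60.0
t 47.55 pos [0.4494 0.3538 0.1142] d(mm) [-49.4  75.   14. ] rv [-0.01 -0.2   0.07] ft [-0.5  0.4 -0. ] w 60.0
```

Call:
{"api": "step_arm", "payload": {"targets": [{"dx":-0.005,"dy":0.02,"dz":0,"rx":0,"ry":0,"rz":0},{"dx":-0.02,"dy":0.045,"dz":0,"rx":0,"ry":-0.1,"rz":0},{"dx":-0.037,"dy":0.065,"dz":0,"rx":0,"ry":-0.2,"rz":0},{"dx":-0.047,"dy":0.075,"dz":0,"rx":0,"ry":-0.2,"rz":0},{"dx":-0.0494,"dy":0.076,"dz":0,"rx":0,"ry":-0.2,"rz":0}], "gripper": 0}}

```text
time: 48.18
position: [0.4581, 0.445, 0.1136]
tool_rot: [-0.237, 0.971, -0.0, -0.0]
ft_force: [-0.2, -0.2, 0.4]
grip_width: 0.018
```

```bash
python3 -c "
from h import *
st2();x,y=jig(-46,84); tgt(x,y,.042,117.3)"
```

```text
t 48.17 jig [-45.76  85.92] z 113.64 f_jig [-0.2 -0.1  0.4] m [0.06 0.07 0.  ] yang 117.44 tilt [-0.0001 -0.0002] w 18.0
t 48.17 pos [0.4581 0.445  0.1136] d(mm) [ 0.2 -1.9 71.6] rv [-0.01 -0.01  0.14] ft [-0.2 -0.2  0.4] w 18.0
```

Call:
{"api": "step_arm", "payload": {"targets": [{"dx":0,"dy":0,"dz":0.01,"rx":0,"ry":0,"rz":0.1},{"dx":0,"dy":0,"dz":0.025,"rx":0,"ry":0,"rz":0.1},{"dx":0,"dy":0,"dz":0.045,"rx":0,"ry":0,"rz":0.1},{"dx":0,"dy":0,"dz":0.062,"rx":0,"ry":0,"rz":0.1},{"dx":0,"dy":0,"dz":0.071,"rx":0,"ry":0,"rz":0.1}], "gripper": 0}}

```text
time: 48.8
position: [0.4573, 0.4442, 0.0406]
tool_rot: [-0.236, 0.972, -0.001, -0.001]
ft_force: [-0.2, 0.2, -0.2]
grip_width: 0.0004
```

```bash
python3 -c "
from h import *
st2();x,y=jig(-46,75); tgt(x,y,.042,117.3); t=snap('top','top16'); bridge(t); blk(t,-44)"
```

```text
t 48.8 jig [-46.82  85.62] z 40.55 f_jig [-0.1  0.3 -0.2] m [ 0.    0.05 -0.  ] yang 117.33 tilt [-0.0025 -0.0018] w 0.4
t 48.8 pos [0.4573 0.4442 0.0406] d(mm) [ -0.8 -10.6  -1.4] rv [-0.03 -0.17  0.03] ft [-0.2  0.2 -0.2] w 0.4
hole y -59.4
tab y -59.44
278 [array([-53.2, -24.4]), array([37.6, 46.3]), np.float64(88.3)] [[-76.9000015258789, -42.5], [-30.600000381469727, -43.900001525878906], [-29.5, -6.300000190734863], [-75.80000305175781, -4.900000095367432]]
```

Call:
{"api": "step_arm", "payload": {"targets": [{"dx":-0.0005,"dy":-0.003,"dz":-0.001,"rx":0,"ry":-0.1,"rz":0},{"dx":-0.0008,"dy":-0.006,"dz":-0.001,"rx":0,"ry":-0.1,"rz":0},{"dx":-0.0008,"dy":-0.009,"dz":-0.001,"rx":0,"ry":-0.1,"rz":0},{"dx":-0.0008,"dy":-0.011,"dz":-0.001,"rx":0,"ry":-0.1,"rz":0},{"dx":-0.0008,"dy":-0.0115,"dz":-0.001,"rx":0,"ry":-0.1,"rz":0}]}}

```text
time: 49.48
position: [0.4633, 0.4341, 0.0413]
tool_rot: [-0.236, 0.972, -0.0, -0.001]
ft_force: [0.7, -0.2, 0.5]
grip_width: 0.0007
```

```bash
python3 -c "
from h import *
st2(); t=snap('top','top17'); bridge(t)"
```

```text
t 49.48 jig [-46.13  73.89] z 41.3 f_jig [ 0.5 -0.5  0.5] m [ 0.11 -0.01 -0.02] yang 117.31 tilt [-0.0012 -0.0013] w 0.7
hole y -59.38
tab y -59.45
```

Call:
{"api": "step_arm", "payload": {"targets": [{"dx":0,"dy":-0.0002,"dz":0,"rx":0,"ry":0,"rz":0},{"dx":0,"dy":-0.0004,"dz":0,"rx":0,"ry":0,"rz":0},{"dx":0,"dy":-0.0006,"dz":0,"rx":0,"ry":0,"rz":0},{"dx":0,"dy":-0.0008,"dz":0,"rx":0,"ry":0,"rz":0},{"dx":0,"dy":-0.0008,"dz":0,"rx":0,"ry":0,"rz":0}]}}

```text
time: 50.15
position: [0.4636, 0.4334, 0.0412]
tool_rot: [-0.236, 0.972, -0.0, -0.001]
ft_force: [-0.5, -0.2, -0.2]
grip_width: 0.0004
```

```bash
python3 -c "
from h import *
st2(); t=snap('top','top18'); bridge(t)"
```

```text
t 50.15 jig [-46.2   73.13] z 41.18 f_jig [-0.5  0.  -0.2] m [ 0.08  0.06 -0.05] yang 117.32 tilt [-0.0014 -0.0014] w 0.4
hole y -59.41
tab y -59.46
```

Call:
{"api": "step_arm", "payload": {"targets": [{"dx":0,"dy":-0.0002,"dz":0,"rx":0,"ry":0,"rz":0},{"dx":0,"dy":-0.0004,"dz":0,"rx":0,"ry":0,"rz":0},{"dx":0,"dy":-0.0006,"dz":0,"rx":0,"ry":0,"rz":0},{"dx":0,"dy":-0.0006,"dz":0,"rx":0,"ry":0,"rz":0},{"dx":0,"dy":-0.0006,"dz":0,"rx":0,"ry":0,"rz":0}]}}

```text
time: 50.82
position: [0.4638, 0.4329, 0.0412]
tool_rot: [-0.236, 0.972, -0.0, -0.001]
ft_force: [-0.8, 0.4, 0.1]
grip_width: 0.0008
```

```bash
python3 -c "
from h import *
st2(); t=snap('top','top19'); bridge(t); blk(t,-44)"
```

```text
t 50.83 jig [-46.22  72.57] z 41.17 f_jig [-0.5  0.7  0.1] m [ 0.1   0.02 -0.02] yang 117.32 tilt [-0.0014 -0.0013] w 0.8
hole y -59.37
tab y -59.45
188 [array([-53.5, -31.9]), array([24.7, 44.3]), np.float64(88.3)] [[-76.0, -43.5], [-31.700000762939453, -44.900001525878906], [-30.899999618530273, -20.200000762939453], [-75.19999694824219, -18.899999618530273]]
```

Call:
{"api": "step_arm", "payload": {"targets": [{"dx":0,"dy":-0.0002,"dz":0,"rx":0,"ry":0,"rz":0},{"dx":0,"dy":-0.0004,"dz":0,"rx":0,"ry":0,"rz":0},{"dx":0,"dy":-0.0005,"dz":0,"rx":0,"ry":0,"rz":0},{"dx":0,"dy":-0.0005,"dz":0,"rx":0,"ry":0,"rz":0},{"dx":0,"dy":-0.0005,"dz":0,"rx":0,"ry":0,"rz":0}]}}

```text
time: 51.5
position: [0.4641, 0.4325, 0.0412]
tool_rot: [-0.236, 0.972, -0.0, -0.001]
ft_force: [-0.3, 0.1, 0.7]
grip_width: 0.0003
```

```bash
python3 -c "
from h import *
st2(); t=snap('top','top20'); bridge(t)"
```

```text
t 51.5 jig [-46.22  72.12] z 41.2 f_jig [-0.2  0.2  0.7] m [ 0.26  0.14 -0.02] yang 117.32 tilt [-0.0014 -0.0013] w 0.3
hole y -59.68
tab y -59.38
```

Contact is confirmed: the stop's arm shifted 0.3 mm and the moment rose. I stop here and withdraw.

Call:
{"api": "step_arm", "payload": {"targets": [{"dx":0,"dy":0.003,"dz":0,"rx":0,"ry":0,"rz":0},{"dx":0,"dy":0.01,"dz":0,"rx":0,"ry":0,"rz":0},{"dx":0,"dy":0.015,"dz":-0.02,"rx":0,"ry":0,"rz":0},{"dx":0,"dy":0.02,"dz":-0.06,"rx":0,"ry":0,"rz":0},{"dx":0,"dy":0.04,"dz":-0.11,"rx":0,"ry":0,"rz":0}]}}

```text
time: 52.18
position: [0.4453, 0.4674, 0.1511]
tool_rot: [-0.236, 0.972, -0.001, -0.002]
ft_force: [1.0, 0.4, 0.0]
grip_width: 0.0005
```

Call:
{"api": "step_arm", "payload": {"targets": [{"dx":0,"dy":0.02,"dz":0,"rx":0,"ry":0,"rz":0},{"dx":0,"dy":0.045,"dz":0,"rx":0,"ry":0,"rz":0},{"dx":0,"dy":0.07,"dz":0,"rx":0,"ry":0,"rz":0},{"dx":0,"dy":0.085,"dz":0,"rx":0,"ry":0,"rz":0},{"dx":0,"dy":0.09,"dz":0,"rx":0,"ry":0,"rz":0}]}}

```text
time: 52.8
position: [0.4032, 0.5482, 0.1502]
tool_rot: [-0.236, 0.972, -0.002, -0.003]
ft_force: [-0.8, -0.2, -0.1]
grip_width: 0.0004
```

```bash
python3 -c "
from h import *
st2(); t=snap('top','top21'); s=snap('side','side21'); bridge(t); blk(t,-44); blk2(t,60)
cv2.imwrite('pics/top21c.png',cv2.resize(t['img'][190:290,235:345],None,fx=6,fy=6,interpolation=cv2.INTER_CUBIC))
cv2.imwrite('pics/side21c.png',cv2.resize(s['img'][205:275,225:325],None,fx=7.5,fy=7.5,interpolation=cv2.INTER_CUBIC))"
```

```text
t 52.8 jig [-47.21 202.87] z 150.18 f_jig [-0.8  0.2 -0.1] m [ 0.07  0.05 -0.04] yang 117.33 tilt [-0.0043 -0.0045] w 0.4
hole y -59.7
tab y -59.43
793 [array([-53.5,   8. ]), array([ 46. , 103.6]), np.float64(0.1)] [[-76.5999984741211, 59.70000076293945], [-76.4000015258789, -43.900001525878906], [-30.299999237060547, -43.79999923706055], [-30.600000381469727, 59.79999923706055]]
front edge x(y): [(-35, np.float64(-74.2)), (-23, np.float64(-86.7)), (-11, np.float64(-86.2)), (1, np.float64(-86.5)), (13, np.float64(-86.3)), (25, np.float64(-74.2)), (37, np.float64(-73.8)), (49, np.float64(-74.5))]
+y end y(x): [(-70, np.float64(61.5)), (-62, np.float64(61.3)), (-54, np.float64(60.3)), (-46, np.float64(70.5)), (-38, np.float64(59.9))]
```

View pics/top21c.png

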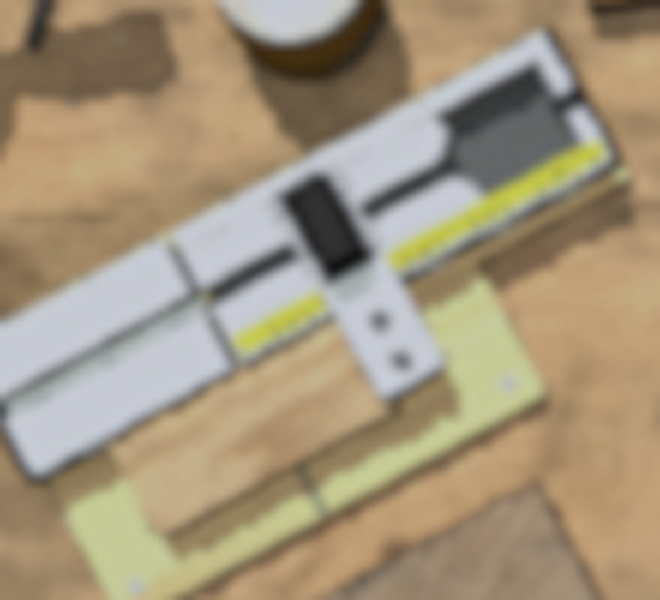

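View pics/side21c.png

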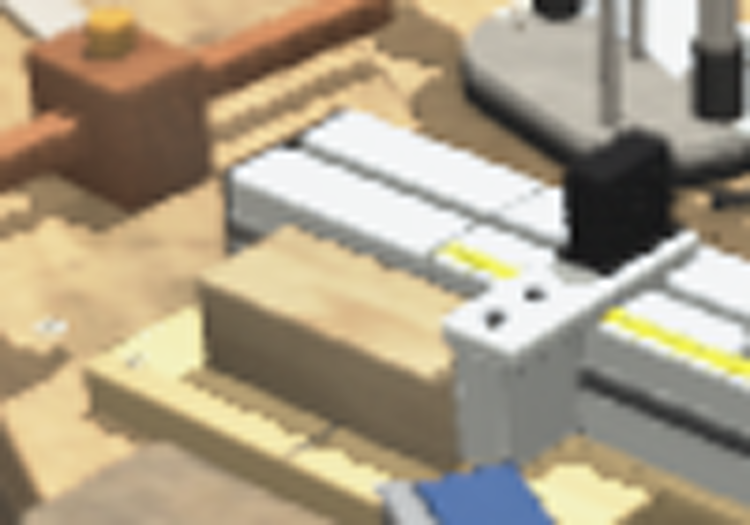

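The block is flush (0.1° off the fence) and butts the stop. The stop is seated and the arm touches nothing, so I'm handing in.

```bash
python3 -c "
from h import *
for n in('side6','side21'):
  c=load(n); P=cloud(c); a=np.radians(JY); d=(P[...,:2]-JO)*1e3; X=d@[np.cos(a),np.sin(a)]; Y=d@[-np.sin(a),np.cos(a)]; Z=P[...,2]*1e3
  b=(X>-66)&(X<-36)&(Y>-72)&(Y<-47)&(Z>64)&(Z<82); print(n,'bridge z',np.median(Z[b]))
robot.hand_in()"
```

```text
side6 bridge z 72.6548587391976
side21 bridge z 72.44414084119599
the job is handed in; nothing more can be done
```

The stop is seated in the index notch and released, and the block is flush against the fence with its end against the stop. I handed in at about 53 s of the 64 s allowed.

**Stop:** I lowered its foot into the window and slid it along the channel with about 4–9 N of downward contact. It dropped about 6 mm at roughly 58.5 mm from the kerf. I pressed it down lightly and let go.

**Block:** I pushed it flush against the fence with both fingers, then along the fence to the stop. The first end push went too far and turned the stop about 3° within the slot's play. I squared the stop by regripping its tab, pressed the block flush again, and nudged it until the stop's arm just moved (0.3 mm).

**Last checks:**
- **Stop height:** the depth image puts the top of the bridge at 72.4 mm, against 72 mm when flat on the fence, so it is seated.
- **Block alignment:** it lies within about 0.1° of the fence line.
- **Stop angle:** it is about 0.8° off its first seated angle, so the gap at the face's centre could be a few tenths of a millimetre.
- **Block contact:** the cameras cannot see the contact face under the bridge. I judged contact from the stop's small movement and the change in moment.
- **Bystanders:** I saw no movement of the jar, gauge or sanding block in the last pictures, but did not measure them again.

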